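# Rub-test palette cases under the sprung pull gauge

### The arm

A 7-joint arm with a two-finger parallel gripper is mounted at the origin on the work surface. World frame = base frame: x ahead of the robot, y to its left, z up, the work surface at z = 0. Lengths are in m, angles in rad, forces in N, time in s.
With the tool pointing down it reaches from about 0.425 to 0.875 m from the base axis. Payload 4.7 kg.
Tool frame: the origin (TCP) lies between the finger pads; the fingertips stand 19 mm ahead of it and the grasp point (between the pads) is the TCP (ctrl.tip_extent is the distance from the TCP to the fingertips, in m); z points along the fingers, y is the line along which they close (so a half turn about z gives the same grasp; the last joint's range is limited). The gripper opens to 87 mm and grips with 3 to 60 N. Pads are 19 mm wide; open, the fingers measure 117 mm over their backs; the gripper's body (75 mm by 190 mm) begins 51 mm behind the grasp point.
Start: joints at [1.127, 0.321, -0.07, 1.45, 0.023, 1.371, -0.057], TCP at [0.287, -0.583, 0.242] pointing down, gripper open.
Joint ranges: [-2.86, 2.86], [-0.3, 2.09], [-1.38, 1.24], [0.06, 2.45], [-1.56, 4.7], [0.09, 2.05], [-2.69, 2.69]. Speed limits (rad/s): [2.57, 2.57, 3.14, 3.14, 3.14, 3.14, 3.14].

### API

Orientations are given as a rotation vector (axis times angle).
In Python, from bench import ctrl gives the robot as it stands.
- The arm moves only by the shell command python3 -m crank 'ROWS' [OPENING] [FORCE]. ROWS is JSON, a list of rows, each an object of numbers: "tx", "ty", "tz": the shift along the tool's x, y, z in mm; "turn": the turn about the tool's z in units of 5 degrees (1.0 is 5 degrees). In form: [{"tx": .., "ty": .., "tz": .., "turn": ..}, ...]. A call has 1 to 5 rows; each row is the pose to reach, as a shift and turn from the pose commanded when the call began, along the tool's axes at that moment; what a row does not reach only later rows make up. A row lasts 1/8 s, in which the tool goes at most 62.5 mm and 10.7 degrees, less where a joint would pass 70% of its speed; a pose out of reach is approached as far as the arm can. A call with a gripper value outside its range is refused whole. OPENING is the finger opening in mm, from 0 to 87, set as the call begins (- or left out, the last holds). The fingers move at their own pace and stop on an object; FORCE is the grip in N (left out, the last holds). Time passes only in rows, so rows that repeat a pose let the fingers close. It gives the time, the measured TCP pose, the force, the opening and the grip force at its end, in the units of the state.
- ctrl.get_state(): the state, without advancing time (a new reading comes with each control period).
- ctrl.get_image(name): name is "side" or "top" or "wrist"; returns (picture, depth): 400x640x3 uint8, red, green, blue; 400x640 float32, m along the optical axis (not along the pixel's ray), 0 where there is no reading.
- ctrl.camera_model(name): a dict with "intrinsics" (3x3 intrinsics, pixels), "origin" and "orientation" of the camera in the world. Camera axes: x right, y down, z forward; pixel columns grow to the right and rows downward; lengths in m; the calibration is good to about 2 mm. The wrist camera is an equidistant fisheye: a pixel r from the principal point sees the ray r / f radians off the axis. A picture is of the moment at which its call begins: read the wrist's pose just before it. camera_model takes no time and is no camera call; for the wrist camera it gives the pose at the moment of the call.
- ctrl.close_job(): hands the job in; it is judged then, once.
Trained networks look in the newest picture that a camera, given by its name, has taken for a name from the list of things; names that differ only in an ending like _2 or _b are one class to them, and where a whole thing is asked for, a point or a joint stands for the part that bears it (a point fixed in the world has none). Each returns a list of dicts, best first, with "confidence" (0 to 1); they miss things now and then, are a little off and sometimes report something else, mostly with a low value. They report only what shows in the picture. A call takes as long as a camera call. They do not tell look-alikes from the thing itself.
- ctrl.recognise(camera, query): "xyz" ([x, y, z] in m, in world coordinates, good to about 4 mm: the middle of the surface that is visible of it).
- ctrl.mark_of(camera, query): "xyz" ([x, y, z] in m, in world coordinates, good to about 4 mm: a listed point, or the origin of a listed thing).
The state is a dict: "time": time; "joint_positions": joint angles; "qd": joint speeds; "joint_torque": joint torques, N m; "position": TCP position; "tool_rot": TCP orientation; "ft_force": force on the tool from outside, world axes, zero at the start; "torque": the same for the moment, N m; "grip_width": opening from 0.0 (shut) to 1.0 (fully open); "grip_force": force on a finger pad.
Only numpy, scipy, OpenCV 4.12 (cv2) and the standard library are available. Lean on these libraries where they do the work, as an engineer would, in place of code of your own. Each camera call takes 0.05 s, during which the arm holds its last target. There are 200 camera calls.

### The job

Rub-test the black palette cases lying at the right of the bench: with the tester's lanes still empty, first draw its sprung pull bar out until the pointer stands at the index clip, hold it there for two seconds without drawing it farther, and bring it fully back home; then slide each case lengthwise into a lane of its own under the bridge until its end meets the back stop, and make the same stroke once more with all of them in. Finally take the cases out and lay them flat, not stacked, on the cork mat in front of the tester, leaving the other things on the bench where they stand.

Things in the scene. Friction and masses are not known exactly. Their poses are not given: they have to be found in the camera images.
- tester: white and aluminium rub tester, fixed (all sizes in mm). x = the way cases slide in (away from the robot), y = the way the bar is pulled; origin on the bench top under the bridge. Bed: plate 8 thick, x -85 to 40, y -135 to 135. Bridge: underside 39 and top 55 above the bench, x -30 to 40, y -135 to 266. Posts 24 wide at y = -123, -41, 41, 123 (x -30 to 30) part it into 3 lanes 58 wide.
- lane0 (a point): where the underside centre of a case seated in the lane at tester y = -82 lies: tester x = -30, 8 above the bench. Lanes are 31 high above the bed, open to the front (-x); the back stop is at tester x = 20, so a seated case sticks out 50 in front of the bridge. Felt rubbers under the bridge obstruct nothing. Axes as the tester's.
- lane1 (a point): the same for the middle lane, tester y = 0
- lane2 (a point): the same for the lane at tester y = 82
- barrel (a point): middle of the steel spring barrel lying along y on the bridge: tester y -110 to 100, x 1 to 23, its top 78 above the bench
- pull (a joint): how far the sprung pull bar is drawn out, m: 0 = home, greatest 0.09, grows along tester +y. Spring: 2.8 N at home plus 140 N/m (about 12 N at 65 mm), damped; it goes home when let go.
- pull_grip (a point): middle of the pull bar's grip: a black upright block 34 (tester x) x 18 (tester y) x 62 high, from 58 to 120 above the bench; this point is 104 above the bench, at tester x = 8, y = 165 when home, and moves with the bar. A rod 10 thick, 67 above the bench, runs from it towards tester -y; below is the bridge's end, a ledge with a scale.
- pull_pointer (a point): tip of the bar's thin steel pointer over the scale (tester x = -23, y = 165 when home), moves with the bar
- index_line (a point): the line of the index clip, a small steel clip with a 3 wide fin on the front edge of the scale ledge: the pointer is to stand level with this in tester y. The clip is set 35 to 68 mm beyond the home position, differently each time; it blocks nothing. Axes as the tester's.
- drying_mat: flat cork mat in front of the tester, fixed, 120 (its x) x 340 (its y) x 3 thick. Origin: centre of its underside, z up.
- case_a: black palette case (closed make-up compact), a flat box 100 long (its x) x 50 wide (its y) x 24 high, 0.12 kg, with a glossy window in the lid; lies lid up, to the right of the tester at the start. Origin: centre of its underside, z up. The two ends are alike. Two or three of the three cases are present (absent ones read None).
- case_b: black palette case (closed make-up compact), a flat box 100 long (its x) x 50 wide (its y) x 24 high, 0.12 kg, with a glossy window in the lid; lies lid up, to the right of the tester at the start. Origin: centre of its underside, z up. The two ends are alike. Two or three of the three cases are present (absent ones read None).
- case_c: black palette case (closed make-up compact), a flat box 100 long (its x) x 50 wide (its y) x 24 high, 0.12 kg, with a glossy window in the lid; lies lid up, to the right of the tester at the start. Origin: centre of its underside, z up. The two ends are alike. Two or three of the three cases are present (absent ones read None).
- cream_jar: low white screw-top jar, 60 dia x 50; not part of the job, to be left where it stands. Origin: centre of its underside.
- dark_jar: low amber jar with black lid, 56 dia x 45; not part of the job, to be left where it stands. Origin: centre of its underside.
- beaker: clear plastic beaker, 76 dia x 85; not part of the job, to be left where it stands. Origin: centre of its underside.
- wash_bottle: white plastic bottle, 60 dia x 150; not part of the job, to be left where it stands. Origin: centre of its underside.
- spatula: spatula lying on the bench behind the tester; not part of the job, to be left where it stands. Origin: centre of its underside at mid-length.
- tin: bare metal tin, 70 dia x 90; not part of the job, to be left where it stands. Origin: centre of its underside.
Things that resemble listed ones, but are neither listed nor needed, are in the scene too. Leave any blue look-alike of the case_c alone.

How it is judged:
By the outcome, as a careful person would: the job done as asked, in the order asked, and still so for the second after the job is handed in, with the robot touching nothing.
Of case_a, case_b, case_c only 2 to 3 are there at a start; the rules pass over those that are not, and their reading is None.
At some moment in a run one of case_a, case_b, case_c may be knocked a few centimetres aside while the robot is not near it.
Once in a run the grip may slacken for a moment while it holds something.
It also fails if it takes over 210 s, if anything falls off the work surface, if the arm or the gripper's body presses on something with over 40 N, if the wrist force passes 120 N, or if a joint passes its speed limit or range.

## Working session

There is one attempt and no reset: what is moved stays moved. The work goes in short steps, Python scripts to look and compute and a shell command to move; the robot and the scene stay as the last step left them, time stands still between calls to the robot, and variables do not carry over. Pictures are saved under pics/ and viewed, at most 14 in all, crops included, and the job is handed in when it is done.

```bash
ls; mkdir -p pics; cat > h.py <<'E'
import numpy as np, cv2
from bench import ctrl
from scipy.spatial.transform import Rotation as R
def snap(cam,name=None,crop=None,scale=1):
    p,d=ctrl.get_image(cam)
    if name:
        q=p if crop is None else p[crop[1]:crop[3],crop[0]:crop[2]]
        if scale!=1:q=cv2.resize(q,None,fx=scale,fy=scale)
        cv2.imwrite('pics/'+name,q[:,:,::-1])
    return p,d
def world(cam,d,u,v,m=None):
    m=m or ctrl.camera_model(cam);K=np.array(m['intrinsics']);u=np.asarray(u,float);v=np.asarray(v,float)
    z=d[v.astype(int),u.astype(int)]
    x=(u-K[0,2])/K[0,0];y=(v-K[1,2])/K[1,1]
    if cam=='wrist':
        r=np.hypot(x,y);s=np.where(r>1e-9,np.tan(r)/np.maximum(r,1e-9),1);x=x*s;y=y*s
    P=np.stack([x*z,y*z,z],-1)
    return P@rot(m).T+np.array(m['origin'])
def rot(m):
    o=np.array(m['orientation'],float)
    return o if o.shape==(3,3) else R.from_rotvec(o).as_matrix()
def pix(cam,P,m=None):
    m=m or ctrl.camera_model(cam);K=np.array(m['intrinsics'])
    c=(np.asarray(P,float)-np.array(m['origin']))@rot(m)
    x=c[...,0]/c[...,2];y=c[...,1]/c[...,2]
    if cam=='wrist':
        r=np.hypot(x,y);s=np.arctan(r)/np.maximum(r,1e-9);x=x*s;y=y*s
    return np.stack([K[0,0]*x+K[0,2],K[1,1]*y+K[1,2]],-1)
def st():
    s=ctrl.get_state();return s,np.array(s['position']),R.from_rotvec(s['tool_rot']).as_matrix()
def delta(target,yaw=None):
    "tool-frame mm shift to world target"
    s,p,M=st();return np.round(M.T@(np.array(target)-p)*1000,1)
E
python3 - <<'E'
from h import *
for c in('top','side'):
    snap(c,c+'0.png')
    for q in ('case_a','cream_jar','dark_jar','beaker','wash_bottle','tin','lane0','lane1','lane2','pull_grip','pull_pointer','index_line','drying_mat','tester','barrel'):
        r=ctrl.mark_of(c,q)
        print(c,q,[(np.round(x['xyz'],3).tolist(),round(x['confidence'],2)) for x in r[:5]])
s,p,M=st();print(s,M.round(3))
for c in('top','side','wrist'):print(ctrl.camera_model(c))
E
```

```text
pics
top case_a [([0.23, -0.274, 0.003], 0.88), ([0.597, -0.242, -0.002], 0.84), ([0.326, -0.146, -0.002], 0.75), ([0.521, -0.418, -0.001], 0.72), ([0.417, -0.261, 0.002], 0.67)]
top cream_jar []
top dark_jar [([0.704, -0.408, 0.002], 0.8)]
top beaker [([0.315, -0.405, 0.002], 0.58), ([0.586, 0.464, -0.0], 0.46)]
top wash_bottle [([0.437, 0.435, 0.0], 0.84), ([0.606, 0.014, 0.01], 0.55)]
top tin [([0.583, 0.464, -0.002], 0.94), ([0.313, -0.4, -0.0], 0.54)]
top lane0 [([0.591, 0.098, 0.008], 0.85), ([0.603, -0.068, 0.009], 0.75), ([0.6, 0.014, 0.009], 0.67)]
top lane1 [([0.591, 0.098, 0.008], 0.85), ([0.603, -0.068, 0.009], 0.75), ([0.6, 0.014, 0.009], 0.67)]
top lane2 [([0.591, 0.098, 0.008], 0.85), ([0.603, -0.068, 0.009], 0.75), ([0.6, 0.014, 0.009], 0.67)]
top pull_grip [([0.626, 0.181, 0.108], 0.58)]
top pull_pointer [([0.596, 0.184, 0.057], 0.47)]
top index_line [([0.586, 0.218, 0.057], 0.45)]
top drying_mat []
top tester []
top barrel [([0.639, 0.014, 0.07], 0.56)]
side case_a [([0.324, -0.143, -0.0], 0.92), ([0.232, -0.274, -0.001], 0.87), ([0.42, -0.263, 0.002], 0.81), ([0.52
[... 1974 characters left out ...]
 'origin': array([0.27296354, 0.04377694, 1.32921978]), 'orientation': array([-2.1178312 ,  2.1639582 , -0.20241376])}
{'intrinsics': array([[425.39805904,   0.        , 317.01734016],
       [  0.        , 425.39805904, 201.50637379],
       [  0.        ,   0.        ,   1.        ]]), 'origin': array([-0.16363732,  0.75057571,  0.84509749]), 'orientation': array([-0.88782472,  2.39059807, -1.18241376])}
{'intrinsics': array([[309.70691629,   0.        , 314.1796228 ],
       [  0.        , 309.70691629, 198.35438027],
       [  0.        ,   0.        ,   1.        ]]), 'origin': array([ 0.3631088 , -0.5465018 ,  0.38402344]), 'orientation': array([ 2.43626381, -1.51488703, -0.23962325])}
```

View pics/top0.png

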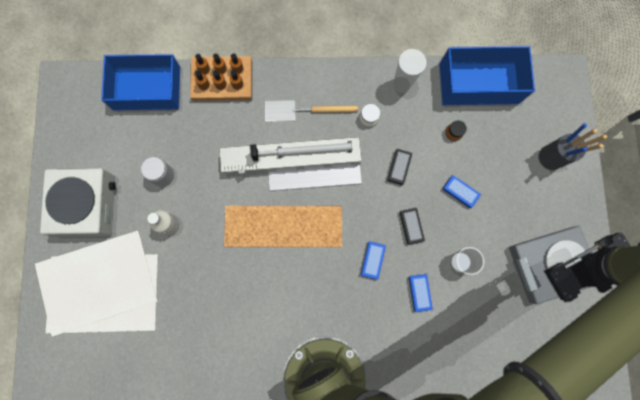

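View pics/side0.png

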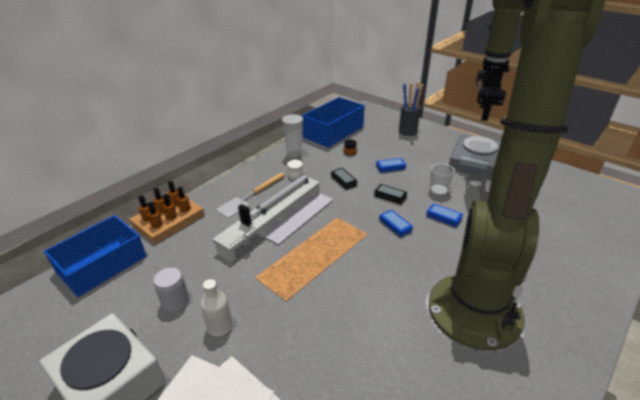

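Top view: black cases at px (400,166) and (412,226). Blue look-alikes at (461,190), (373,260) and (420,292) are to be left alone. The only other black things are the dark jar at (456,130) and the pen pot at (560,153), and neither is a case. The pull grip is at (254,152), the clip near (240,168) and the mat at (284,226). First I go over the tester for a close look with the wrist camera.

```bash
python3 -m crank '[{"tx":41,"ty":-36},{"tx":82,"ty":-72},{"tx":124,"ty":-109},{"tx":165,"ty":-145},{"tx":200,"ty":-180}]' 87 20
python3 -m crank '[{"tx":41,"ty":-36},{"tx":82,"ty":-72},{"tx":124,"ty":-109},{"tx":165,"ty":-145},{"tx":200,"ty":-180}]'
python3 -m crank '[{"tx":41,"ty":-36},{"tx":82,"ty":-72},{"tx":124,"ty":-109},{"tx":165,"ty":-145},{"tx":200,"ty":-180}]'
python3 -m crank '[{"turn":1.5},{"turn":3},{"turn":4.6},{"turn":4.6},{"turn":4.6}]'
python3 - <<'E'
from h import *
s,p,M=st();print(p,M.round(3))
snap('wrist','w1.png')
m=ctrl.camera_model('wrist');print(m['origin'],rot(m).round(2))
for q in ('lane0','pull_grip','pull_pointer','index_line','drying_mat','tester','barrel'):
    print(q,[(np.round(x['xyz'],4).tolist(),round(x['confidence'],2)) for x in ctrl.mark_of('wrist',q)[:4]])
p,d=snap('top')
for q in ['case_a']: print(q,[(np.round(x['xyz'],4).tolist(),round(x['confidence'],2)) for x in ctrl.mark_of('top',q)[:8]])
E
```

```text
[ 0.28725217 -0.58309498  0.24157626] [[ 0.897  0.442 -0.   ]
 [ 0.442 -0.897 -0.   ]
 [-0.     0.    -1.   ]]
[ 0.36310879 -0.54650187  0.38402375] [[ 0.44 -0.85 -0.28]
 [-0.9  -0.42 -0.13]
 [-0.    0.31 -0.95]]
lane0 []
pull_grip []
pull_pointer []
index_line []
drying_mat []
tester []
barrel []
case_a [([0.5176, -0.4156, -0.0034], 0.93), ([0.2255, -0.2764, 0.0029], 0.79), ([0.4192, -0.2641, 0.0007], 0.66), ([0.3253, -0.1487, -0.0026], 0.6), ([0.5953, -0.2411, -0.0021], 0.56), ([0.4299, 0.1138, 0.0003], 0.2)]$[0]: bad value
$[0]: bad value
$[0]: bad value
$[0]: bad value
```

View pics/w1.png

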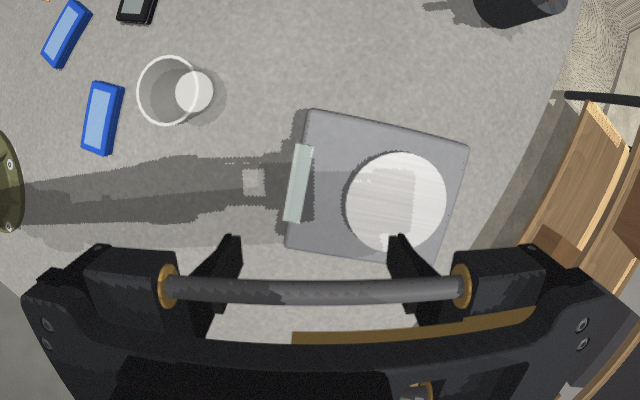

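The arm has not moved: the rows were refused, as each seems to need all four keys. The picture shows only the scale under the gripper. I'll retry with full rows.

```bash
python3 -m crank '[{"tx":41,"ty":-36,"tz":0,"turn":0},{"tx":82,"ty":-72,"tz":0,"turn":0},{"tx":124,"ty":-109,"tz":0,"turn":0},{"tx":165,"ty":-145,"tz":0,"turn":0},{"tx":200,"ty":-180,"tz":0,"turn":0}]' 87 20
python3 -m crank '[{"tx":41,"ty":-36,"tz":0,"turn":0},{"tx":82,"ty":-72,"tz":0,"turn":0},{"tx":124,"ty":-109,"tz":0,"turn":0},{"tx":165,"ty":-145,"tz":0,"turn":0},{"tx":200,"ty":-180,"tz":0,"turn":0}]'
python3 -m crank '[{"tx":41,"ty":-36,"tz":0,"turn":0},{"tx":82,"ty":-72,"tz":0,"turn":0},{"tx":124,"ty":-109,"tz":0,"turn":0},{"tx":165,"ty":-145,"tz":0,"turn":0},{"tx":190,"ty":-180,"tz":0,"turn":0}]'
python3 -m crank '[{"tx":0,"ty":0,"tz":0,"turn":1.5},{"tx":0,"ty":0,"tz":0,"turn":3},{"tx":0,"ty":0,"tz":0,"turn":4.6},{"tx":0,"ty":0,"tz":0,"turn":4.6}]'
python3 - <<'E'
from h import *
s,p,M=st();print(s['time'],p,M.round(3))
snap('wrist','w2.png')
for q in ('lane0','pull_grip','pull_pointer','index_line','drying_mat','tester','barrel'):
    print(q,[(np.round(x['xyz'],4).tolist(),round(x['confidence'],2)) for x in ctrl.mark_of('wrist',q)[:4]])
E
```

```text
time: 2.72
position: [0.388, -0.3312, 0.2418]
tool_rot: [3.059, 0.714, 0.001]
ft_force: [0.3, -0.9, 0.7]
grip_width: 1.003
grip_force: 0.0
time: 3.35
position: [0.4876, -0.0813, 0.2419]
tool_rot: [3.059, 0.714, 0.001]
ft_force: [0.7, -0.5, -0.3]
grip_width: 0.994
grip_force: 0.0
time: 3.98
position: [0.5786, 0.1641, 0.2415]
tool_rot: [-3.059, -0.713, -0.001]
ft_force: [1.0, 1.0, -0.7]
grip_width: 1.0
grip_force: 0.0
time: 4.47
position: [0.5778, 0.162, 0.2415]
tool_rot: [3.14, 0.091, 0.0]
ft_force: [-0.9, -0.1, -1.0]
grip_width: 0.997
grip_force: 0.0
4.475 [0.57782857 0.16204973 0.2415486 ] [[ 0.998  0.058  0.   ]
 [ 0.058 -0.998 -0.   ]
 [ 0.     0.    -1.   ]]
lane0 [([0.6003, -0.067, 0.0077], 0.73), ([0.5968, 0.0165, 0.0088], 0.69), ([0.59, 0.096, 0.0046], 0.58)]
pull_grip [([0.6246, 0.1796, 0.1045], 0.86)]
pull_pointer [([0.6256, 0.0215, 0.0027], 0.75), ([0.5953, 0.1821, 0.0629], 0.73), ([0.6255, 0.1807, 0.1017], 0.64)]
index_line [([0.5875, 0.2219, 0.0546], 0.66)]
drying_mat [([0.4277, 0.1091, 0.0014], 0.82)]
tester [([0.6237, 0.0199, 0.0038], 0.87)]
barrel [([0.638, 0.0183, 0.0657], 0.67)]
```

View pics/w2.png

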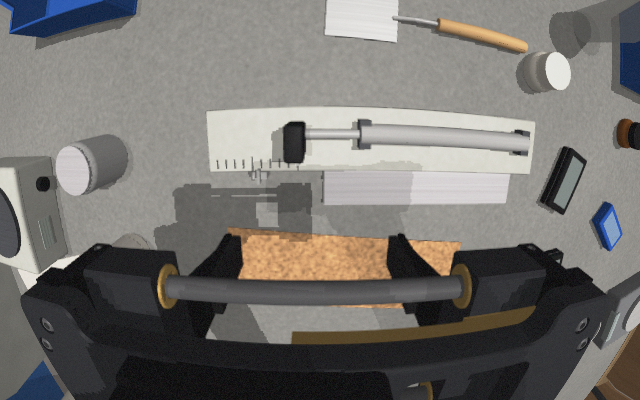

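The wrist picture shows the bridge between columns 207 and 534, the grip at (294,142), the scale with the clip near (258,175), the bed at (415,188) and the mat below it. Next I fit the tester's pose from depth and take a close crop of the pointer and clip.

```bash
python3 - <<'E'
from h import *
for cam in('wrist','top'):
    p,d=ctrl.get_image(cam);m=ctrl.camera_model(cam)
    vv,uu=np.mgrid[0:400,0:640];W=world(cam,d,uu,vv,m)
    ok=(d>0)&(W[...,0]>.52)&(W[...,0]<.76)&(W[...,1]>-.16)&(W[...,1]<.33)
    b=ok&(W[...,2]>.049)&(W[...,2]<.061)
    P=W[b][:,:2].astype(np.float32)*1000
    r=cv2.minAreaRect(P);print(cam,'bridge',r,np.median(W[b][:,2]))
    q=ok&(W[...,2]>.09)&(W[...,2]<.125)
    print('grip top',np.median(W[q],0),W[q].min(0),W[q].max(0),q.sum())
    if cam=='wrist':
        np.save('w.npy',W)
        c=p[120:190,200:320];cv2.imwrite('pics/clip.png',cv2.resize(c,None,fx=6,fy=6,interpolation=cv2.INTER_CUBIC)[:,:,::-1])
        print('px',pix('wrist',[[.5953,.1825,.058],[.5875,.222,.057]],m))
    # mat: orange mask
    h=cv2.cvtColor(p,cv2.COLOR_RGB2HSV);k=(h[...,0]>8)&(h[...,0]<22)&(h[...,1]>90)&(W[...,0]<.55)&(W[...,0]>.33)&(abs(W[...,1]-.1)<.2)&(abs(W[...,2])<.02)
    if cam=='top':print('mat',cv2.minAreaRect(W[k][:,:2].astype(np.float32)*1000),np.median(W[k][:,2]))
E
```

```text
wrist bridge ((636.4024658203125, 52.81587219238281), (142.5817108154297, 467.9566650390625), 14.459334373474121) 0.05423182506570412
grip top [0.62627155 0.18219734 0.11899553] [0.60878009 0.17273783 0.09140514] [0.64194333 0.19204674 0.12225175] 848
px [[295.7574378  163.69122579]
 [259.48800092 168.79562135]]
top bridge ((617.5234375, 40.48353576660156), (137.8942108154297, 475.68719482421875), 21.928632736206055) 0.05430840552169247
  return _methods._mean(a, axis=axis, dtype=dtype,
  ret = um.true_divide(
Traceback (most recent call last):
ValueError: zero-size array to reduction operation minimum which has no identity
```

View pics/clip.png

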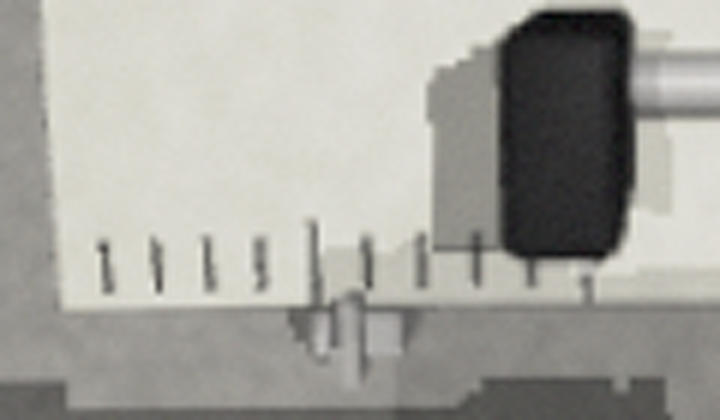

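The crop shows ticks 10 mm apart, counting from the home tick at crop x=587. The long tick (50 mm) is at 313 and the clip fin at about 348, so the clip is at roughly 43 mm. I now lower and centre the camera over the clip and fit the bridge edge lines.

```bash
python3 -m crank '[{"tx":-30,"ty":-30,"tz":30,"turn":0},{"tx":-50,"ty":-55,"tz":60,"turn":0},{"tx":-50,"ty":-55,"tz":80,"turn":0},{"tx":-50,"ty":-55,"tz":80,"turn":0}]'
python3 - <<'E'
from h import *
m=ctrl.camera_model('wrist');p,d=ctrl.get_image('wrist')
print(m['origin'],st()[1])
vv,uu=np.mgrid[0:400,0:640]
def edge(W):
    b=(W[...,2]>.050)&(W[...,2]<.058)&(W[...,0]>.56)&(W[...,0]<.70)&(W[...,1]>-.13)&(W[...,1]<.30)
    P=W[b];out={}
    for nm,f in(('front',0.0),):
        X=[];Y=[]
        for y in np.arange(-.11,.27,.005):
            s=P[abs(P[:,1]-y)<.0025]
            if len(s)>5:X.append(np.percentile(s[:,0],1));Y.append(y)
        X=np.array(X);Y=np.array(Y);k=np.ones(len(X),bool)
        for _ in range(6):
            c=np.polyfit(Y[k],X[k],1);r=X-np.polyval(c,Y);k=abs(r)<max(.0015,1.5*np.median(abs(r)))
        print('front x at y=0.02',np.polyval(c,.02),'yaw deg',np.degrees(np.arctan(-c[0])),k.sum(),len(k))
    print('left end y: ',np.percentile(P[:,1],99.8))
edge(np.load('w.npy')) ;W=world('wrist',d,uu,vv,m);edge(W)
pt,dt=ctrl.get_image('top');Wt=world('top',dt,uu,vv);edge(Wt)
h=cv2.cvtColor(pt,cv2.COLOR_RGB2HSV);k=(h[...,0]>8)&(h[...,0]<22)&(h[...,1]>80)&(Wt[...,0]<.55)&(Wt[...,0]>.33)&(abs(Wt[...,1]-.1)<.2)
print('mat',k.sum(),cv2.minAreaRect(Wt[k][:,:2].astype(np.float32)*1000))
q=(W[...,2]>.112)&(W[...,2]<.126)&(W[...,0]>.6)&(W[...,0]<.66)&(abs(W[...,1]-.18)<.03)
print('grip',cv2.minAreaRect(W[q][:,:2].astype(np.float32)*1000),np.median(W[q][:,2]))
u,v=pix('wrist',[.588,.215,.057],m).astype(int);print(u,v)
u0=max(u-90,0);v0=max(v-60,0);c=p[v0:v0+110,u0:u0+160];print(u0,v0)
cv2.imwrite('pics/clip2.png',cv2.resize(c,None,fx=5,fy=5,interpolation=cv2.INTER_CUBIC)[:,:,::-1])
for q in ('pull_grip','pull_pointer','index_line'):
    print(q,[(np.round(x['xyz'],4).tolist(),round(x['confidence'],2)) for x in ctrl.mark_of('wrist',q)[:4]])
E
```

```text
time: 5.48
position: [0.5244, 0.2129, 0.1601]
tool_rot: [3.139, 0.088, -0.004]
ft_force: [0.7, 0.5, -0.6]
grip_width: 1.002
grip_force: 0.0
[0.60918166 0.21716844 0.30234957] [0.52553578 0.2129937  0.16136063]
front x at y=0.02 0.5976899286362114 yaw deg 3.6101489399855264 72 76
left end y:  0.2828992908021094
front x at y=0.02 0.5976446402911305 yaw deg 3.578219706665735 72 76
left end y:  0.2831012783312242
front x at y=0.02 0.5967973325774486 yaw deg 3.474364212367693 45 61
left end y:  0.21653367512922422
mat 2357 ((427.279541015625, 108.1624984741211), (350.42828369140625, 202.12991333007812), 73.83072662353516)
grip ((625.1305541992188, 182.75186157226562), (33.784854888916016, 18.757259368896484), 3.419297456741333) 0.11886340429700482
315 127
225 67
pull_grip [([0.6247, 0.1827, 0.1025], 0.85), ([0.623, 0.019, 0.0003], 0.35), ([0.419, -0.2607, -0.0017], 0.24)]
pull_pointer [([0.5911, 0.1822, 0.0627], 0.69)]
index_line [([0.5852, 0.2229, 0.0569], 0.71), ([0.5994, -0.0629, 0.0038], 0.64)]
```

View pics/clip2.png

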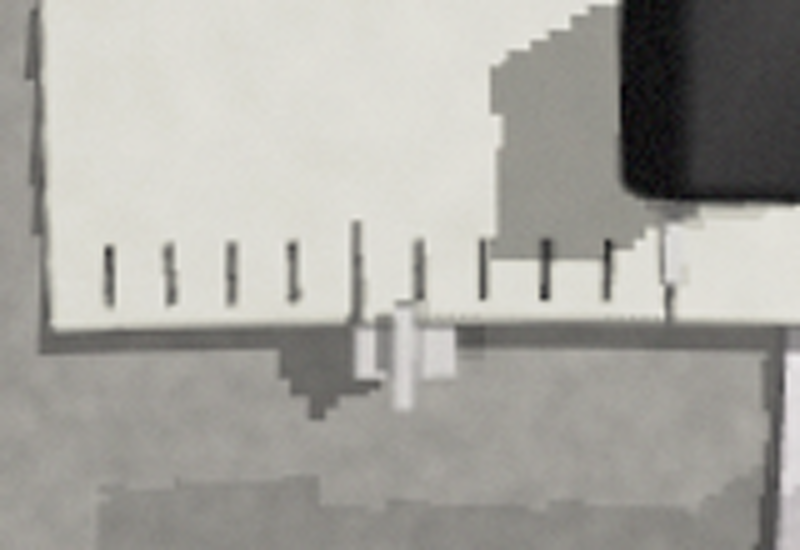

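The fin (crop x=404) stands 42.7 mm from home by the ticks (40 at 421, 50 at 357). The networks give 42.6, and the tester's yaw is 3.55°. Now I go to the grip and close on it.

```bash
python3 -m crank '[{"tx":50,"ty":18,"tz":0,"turn":-0.07},{"tx":98,"ty":36,"tz":0,"turn":-0.07},{"tx":98,"ty":36,"tz":0,"turn":-0.07},{"tx":98,"ty":36,"tz":0,"turn":-0.07}]'
python3 - <<'E'
from h import *
print(delta([.6255,.1826,.104]),st()[0]['tool_rot'])
E
```

```text
time: 6.22
position: [0.6245, 0.184, 0.1616]
tool_rot: [-3.139, -0.098, 0.001]
ft_force: [-0.7, 0.2, 0.4]
grip_width: 1.0
grip_force: 0.0
[ 0.9  1.5 57.6] [-3.13922178e+00 -9.75973181e-02  8.38161448e-04]
```

```bash
python3 -m crank '[{"tx":1,"ty":1.5,"tz":30,"turn":0},{"tx":1,"ty":1.5,"tz":57,"turn":0},{"tx":1,"ty":1.5,"tz":57,"turn":0}]'
python3 -m crank '[{"tx":0,"ty":0,"tz":0,"turn":0},{"tx":0,"ty":0,"tz":0,"turn":0},{"tx":0,"ty":0,"tz":0,"turn":0},{"tx":0,"ty":0,"tz":0,"turn":0},{"tx":0,"ty":0,"tz":0,"turn":0}]' 5 40
python3 -c "
from h import *
print(delta([.6255,.1826,.104]))"
```

```text
time: 6.6
position: [0.6233, 0.1826, 0.103]
tool_rot: [3.139, 0.101, -0.006]
ft_force: [-0.5, 0.2, -0.3]
grip_width: 1.003
grip_force: 0.0
time: 7.22
position: [0.6258, 0.1823, 0.1046]
tool_rot: [3.14, 0.098, 0.0]
ft_force: [0.4, 0.3, 0.1]
grip_width: 0.517
grip_force: 0.0
[-0.3 -0.3  0.6]
```

```bash
python3 -m crank '[{"tx":0,"ty":0,"tz":0,"turn":0},{"tx":0,"ty":0,"tz":0,"turn":0},{"tx":0,"ty":0,"tz":0,"turn":0},{"tx":0,"ty":0,"tz":0,"turn":0},{"tx":0,"ty":0,"tz":0,"turn":0}]' 
python3 -c "
from h import *
s=st();print(delta([.6255,.1826,.104]),s[1],s[2])"
```

```text
time: 7.85
position: [0.6257, 0.1831, 0.1045]
tool_rot: [-3.139, -0.099, -0.0]
ft_force: [0.6, 2.8, -2.1]
grip_width: 0.198
grip_force: 40.0
[-0.2  0.5  0.5] [0.62571565 0.18312331 0.10446625] [[ 9.98016172e-01  6.29579429e-02  1.30986464e-04]
 [ 6.29577767e-02 -9.98015667e-01  1.02358125e-03]
 [ 1.95169113e-04 -1.01330403e-03 -9.99999468e-01]]
```

```bash
python3 -m crank '[{"tx":0,"ty":-8,"tz":0,"turn":0},{"tx":0,"ty":-17,"tz":0,"turn":0},{"tx":0,"ty":-27,"tz":0,"turn":0},{"tx":0,"ty":-37,"tz":0,"turn":0},{"tx":0,"ty":-37,"tz":0,"turn":0}]' 
python3 - <<'E'
from h import *
s,p,M=st();yv=np.array([-.0619,.9981]);print(s['time'],'drawn',(p[:2]-[.6257,.1831])@yv*1000,s['ft_force'],s['grip_width'])
m=ctrl.camera_model('wrist');im,d=ctrl.get_image('wrist')
u,v=pix('wrist',[.588,.215,.057],m).astype(int);print(u,v)
u0,v0=u-80,max(v-55,0);c=im[v0:v0+110,u0:u0+160]
cv2.imwrite('pics/clip3.png',cv2.resize(c,None,fx=5,fy=5,interpolation=cv2.INTER_CUBIC)[:,:,::-1]);print(u0,v0)
for cam in('wrist','top','side'):
  if cam!='wrist':ctrl.get_image(cam)
  for q in ('pull_grip','pull_pointer','index_line'):
    print(cam,q,[(np.round(x['xyz'],4).tolist(),round(x['confidence'],2)) for x in ctrl.mark_of(cam,q)[:3]])
E
```

```text
time: 8.48
position: [0.6237, 0.2162, 0.1044]
tool_rot: [3.135, 0.096, -0.002]
ft_force: [-1.5, -7.2, 2.9]
grip_width: 0.205
grip_force: 40.1
8.475 drawn 33.16612009282865 [-1.49222612 -7.24338454  2.89973784] 0.20469620232069088
311 276
231 221
wrist pull_grip [([0.6247, 0.2142, 0.0998], 0.71)]
wrist pull_pointer []
wrist index_line []
top pull_grip []
top pull_pointer []
top index_line []
side pull_grip [([0.6238, 0.2165, 0.1041], 0.55), ([0.4211, -0.2638, 0.002], 0.37)]
side pull_pointer [([0.5941, 0.2139, 0.0571], 0.54)]
side index_line [([0.5866, 0.2249, 0.0599], 0.43)]
```

View pics/clip3.png

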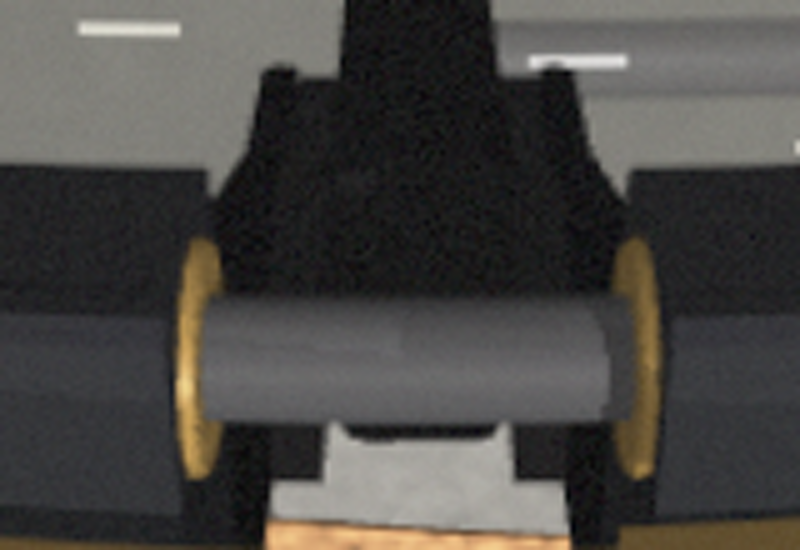

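The wrist view is blocked by the fingers: only the grip block shows, and the clip is hidden. I'll go on measured travel and check with the side camera.

```bash
python3 -m crank '[{"tx":0,"ty":0,"tz":0,"turn":0},{"tx":0,"ty":0,"tz":0,"turn":0}]' 
python3 - <<'E'
from h import *
yv=np.array([-.0619,.9981])
for i in range(4):
    ctrl.get_image('side')
    s,p,M=st();print(s['time'],'drawn',(p[:2]-[.6257,.1831])@yv*1000,s['ft_force'].round(1))
im,d=snap('side')
m=ctrl.camera_model('side');u,v=pix('side',[.589,.215,.057],m).astype(int);print(u,v)
c=im[v-40:v+35,u-55:u+55];cv2.imwrite('pics/s1.png',cv2.resize(c,None,fx=7,fy=7,interpolation=cv2.INTER_CUBIC)[:,:,::-1])
E
```

```text
time: 9.32
position: [0.6237, 0.2153, 0.1044]
tool_rot: [3.134, 0.094, -0.002]
ft_force: [-2.0, -7.4, 3.4]
grip_width: 0.203
grip_force: 40.1
9.375 drawn 32.281626047598905 [-1.  -8.1  2.6]
9.425 drawn 32.24013483179578 [-1.8 -6.7  3.4]
9.475 drawn 32.24484856054681 [-2.6 -7.1  3.6]
9.525 drawn 32.24343596041829 [-2.8 -7.   1.9]
246 234
```

View pics/s1.png

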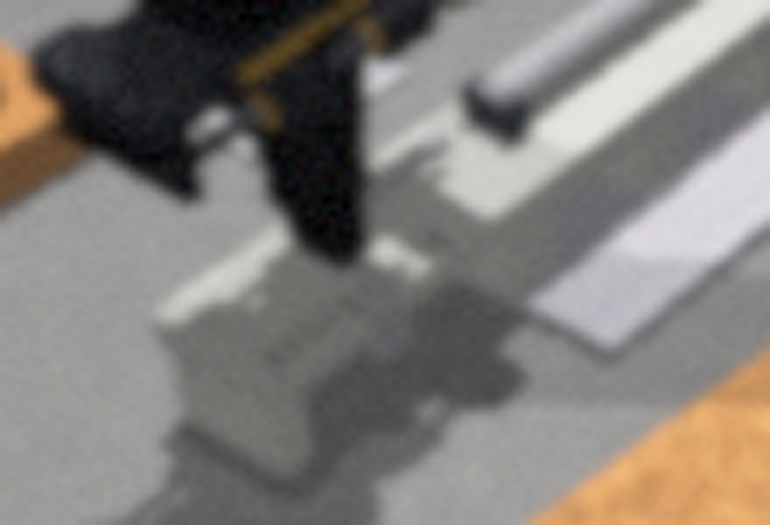

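Measured draw is 32.2 mm, and the 7.2 N force agrees with the spring. The side crop is too coarse and shadowed to show the clip. Drawing on by the rest, just short of it first.

```bash
python3 -m crank '[{"tx":0,"ty":-4,"tz":0,"turn":0},{"tx":0,"ty":-8,"tz":0,"turn":0},{"tx":0,"ty":-10,"tz":0,"turn":0},{"tx":0,"ty":-10,"tz":0,"turn":0},{"tx":0,"ty":-10,"tz":0,"turn":0}]' 
cat > drawn.py <<'E'
from h import *
yv=np.array([-.0619,.9981])
for i in range(2):
    ctrl.get_image('wrist')
    s,p,M=st();print(s['time'],'drawn',(p[:2]-[.6257,.1831])@yv*1000,s['ft_force'].round(1),s['grip_force'])
m=ctrl.camera_model('wrist');im,d=ctrl.get_image('wrist');vv,uu=np.mgrid[0:400,0:640];W=world('wrist',d,uu,vv,m)
q=(W[...,2]>.113)&(W[...,2]<.1205)&(W[...,0]>.6)&(W[...,0]<.66)&(abs(W[...,1]-.2)<.06)
print('block top',cv2.minAreaRect(W[q][:,:2].astype(np.float32)*1000),np.median(W[q],0),q.sum())
print([(np.round(x['xyz'],4).tolist(),round(x['confidence'],2)) for x in ctrl.mark_of('wrist','pull_grip')[:3]])
ctrl.get_image('side')
for q in ('pull_pointer','index_line'):
    print(q,[(np.round(x['xyz'],4).tolist(),round(x['confidence'],2)) for x in ctrl.mark_of('side',q)[:3]])
E
python3 drawn.py
```

```text
time: 10.2
position: [0.6232, 0.2246, 0.1044]
tool_rot: [3.133, 0.093, -0.003]
ft_force: [-2.4, -8.8, 4.0]
grip_width: 0.205
grip_force: 40.1
10.25 drawn 41.517947288945905 [-1.9 -8.5  3.2] 40.121940054232255
10.3 drawn 41.559563088406556 [-2.  -8.7  3.9] 40.12194392125821
block top ((625.4200439453125, 220.23275756835938), (36.35854721069336, 35.85771179199219), 27.662433624267578) [0.6333568  0.22447169 0.11872931] 1558
[([0.6213, 0.2207, 0.0999], 0.93)]
pull_pointer [([0.5918, -0.2347, 0.0006], 0.58), ([0.5911, 0.2233, 0.0577], 0.47)]
index_line []
```

```bash
H='x'; python3 -m crank '[{"tx":0,"ty":-1.1,"tz":0,"turn":0},{"tx":0,"ty":-1.1,"tz":0,"turn":0},{"tx":0,"ty":-1.1,"tz":0,"turn":0}]' 
python3 drawn.py
```

```text
time: 10.92
position: [0.6231, 0.2254, 0.1045]
tool_rot: [3.133, 0.093, -0.003]
ft_force: [-2.9, -9.1, 3.7]
grip_width: 0.2
grip_force: 40.1
10.975 drawn 42.41011393472064 [-3.7 -8.7  4.3] 40.133189489424694
11.025 drawn 42.43913973338918 [-2.8 -8.4  4.7] 40.1330820430303
block top ((624.6942138671875, 229.00634765625), (36.536163330078125, 36.450172424316406), 69.57305908203125) [0.63331487 0.2253271  0.1187877 ] 1531
[([0.6188, 0.2271, 0.1027], 0.57)]
pull_pointer [([0.5937, 0.0979, 0.0106], 0.52), ([0.5924, 0.2249, 0.0553], 0.47)]
index_line [([0.5838, 0.2231, 0.0601], 0.39)]
```

Standing at 42.4 mm against 42.6 to 42.7 for the clip. I hold here for 2.5 s and bring it back home.

```bash
for i in 1 2 3 4; do python3 -m crank '[{"tx":0,"ty":0,"tz":0,"turn":0},{"tx":0,"ty":0,"tz":0,"turn":0},{"tx":0,"ty":0,"tz":0,"turn":0},{"tx":0,"ty":0,"tz":0,"turn":0},{"tx":0,"ty":0,"tz":0,"turn":0}]' | egrep 'time|posi|ft|width'; done
python3 -m crank '[{"tx":0,"ty":10,"tz":0,"turn":0},{"tx":0,"ty":20,"tz":0,"turn":0},{"tx":0,"ty":30,"tz":0,"turn":0},{"tx":0,"ty":40,"tz":0,"turn":0},{"tx":0,"ty":48,"tz":0,"turn":0}]' 
python3 -m crank '[{"tx":0,"ty":0,"tz":0,"turn":0},{"tx":0,"ty":0,"tz":0,"turn":0},{"tx":0,"ty":0,"tz":0,"turn":0},{"tx":0,"ty":0,"tz":0,"turn":0}]'
```

```text
time: 11.9
position: [0.6231, 0.2254, 0.1044]
ft_force: [-1.8, -8.6, 4.4]
grip_width: 0.2
time: 12.52
position: [0.6231, 0.2254, 0.1044]
ft_force: [-2.9, -8.9, 4.1]
grip_width: 0.208
time: 13.15
position: [0.6231, 0.2254, 0.1044]
ft_force: [-2.7, -7.4, 4.1]
grip_width: 0.204
time: 13.78
position: [0.6231, 0.2254, 0.1044]
ft_force: [-3.0, -8.7, 3.7]
grip_width: 0.206
time: 14.4
position: [0.6257, 0.1829, 0.1044]
tool_rot: [-3.138, -0.098, -0.0]
ft_force: [-0.3, 10.8, -3.8]
grip_width: 0.206
grip_force: 40.0
time: 14.9
position: [0.6257, 0.1832, 0.1045]
tool_rot: [-3.139, -0.099, -0.0]
ft_force: [0.6, 1.3, -2.3]
grip_width: 0.204
grip_force: 40.0
```

```bash
python3 -m crank '[{"tx":0,"ty":0,"tz":0,"turn":0},{"tx":0,"ty":0,"tz":0,"turn":0},{"tx":0,"ty":0,"tz":0,"turn":0},{"tx":0,"ty":0,"tz":0,"turn":0},{"tx":0,"ty":0,"tz":0,"turn":0}]' 87 30
python3 -m crank '[{"tx":0,"ty":0,"tz":-50,"turn":0},{"tx":0,"ty":0,"tz":-100,"turn":0},{"tx":-20,"ty":50,"tz":-130,"turn":0},{"tx":-40,"ty":100,"tz":-130,"turn":0},{"tx":-60,"ty":150,"tz":-130,"turn":0}]'
python3 -m crank '[{"tx":-20,"ty":55,"tz":0,"turn":0},{"tx":-40,"ty":110,"tz":0,"turn":0},{"tx":-60,"ty":165,"tz":0,"turn":0},{"tx":-80,"ty":220,"tz":0,"turn":0},{"tx":-90,"ty":260,"tz":0,"turn":0}]'
cat > cases.py <<'E'
from h import *
import sys
def cases(cam):
    im,d=ctrl.get_image(cam);m=ctrl.camera_model(cam)
    vv,uu=np.mgrid[0:400,0:640];W=world(cam,d,uu,vv,m)
    h=cv2.cvtColor(im,cv2.COLOR_RGB2HSV)
    r=ctrl.mark_of(cam,'case_a')
    for x in r:
        c=np.array(x['xyz'])
        if x['confidence']<.3: continue
        k=(d>0)&(np.hypot(W[...,0]-c[0],W[...,1]-c[1])<.07)&(W[...,2]>c[2]+.014)&(W[...,2]<c[2]+.034)
        if k.sum()<50: print(cam,c.round(3),'few');continue
        n,l,stt,_=cv2.connectedComponentsWithStats(k.astype(np.uint8));j=1+np.argmax(stt[1:,4]);k=l==j
        top=np.percentile(W[k][:,2],[50,90]);k&=abs(W[...,2]-top[0])<.005
        (cx,cy),(a,b),t=cv2.minAreaRect(W[k][:,:2].astype(np.float32)*1000)
        if a<b:a,b,t=b,a,t+90
        print(cam,'net',c.round(3),round(x['confidence'],2),'rect',round(cx),round(cy),'size',round(a),round(b),'yaw',round((t+90)%180-90,1),'top',top.round(4),'sat',np.median(h[...,1][k]),im[k].mean(0).round())
if __name__=='__main__':
    for c in sys.argv[1:]:cases(c)
E
python3 cases.py wrist top; python3 -c "
from h import *
print(st()[1]);ctrl.get_image('top')
print([(np.round(x['xyz'],4).tolist(),round(x['confidence'],2)) for x in ctrl.mark_of('top','pull_grip')[:3]])
im,d=ctrl.get_image('wrist');cv2.imwrite('pics/w3.png',im[:,:,::-1])"
```

```text
time: 15.52
position: [0.6258, 0.1823, 0.1045]
tool_rot: [3.14, 0.098, 0.0]
ft_force: [0.6, -0.2, 0.1]
grip_width: 0.688
grip_force: 0.0
time: 16.15
position: [0.5749, 0.0275, 0.2352]
tool_rot: [3.14, 0.099, 0.002]
ft_force: [-0.2, -0.2, 0.7]
grip_width: 0.996
grip_force: 0.0
time: 16.77
position: [0.5002, -0.2393, 0.2348]
tool_rot: [3.139, 0.093, -0.0]
ft_force: [0.2, 0.1, 0.1]
grip_width: 0.998
grip_force: 0.0
wrist net [ 0.518 -0.414 -0.002] 0.94 rect 515 -422 size 101 51 yaw 52.3 top [0.0234 0.0246] sat 82.0 [112. 147. 208.]
wrist net [ 0.418 -0.261 -0.001] 0.82 rect 417 -270 size 100 51 yaw 9.6 top [0.0234 0.0244] sat 15.0 [ 96. 100.  99.]
wrist net [ 0.321 -0.148  0.003] 0.68 rect 292 -148 size 43 40 yaw 73.2 top [0.0237 0.0246] sat 84.0 [107. 142. 203.]
wrist net [ 0.594 -0.241 -0.002] 0.63 rect 593 -245 size 101 51 yaw -18.8 top [0.023 0.024] sat 6.0 [119. 120. 120.]
wrist net [ 0.227 -0.277 -0.002] 0.55 rect 269 -277 size 50 20 yaw -84.9 top [0.0231 0.0245] sat 183.0 [ 68. 102. 170.]
top net [ 0.324 -0.142 -0.001] 0.86 rect 323 -144 size 100 51 yaw -15.2 top [0.0239 0.0271] sat 99.0 [124. 159. 220.]
top net [ 0.42  -0.261  0.001] 0.66 rect 418 -261 size 100 51 yaw 9.9 top [0.024  0.0272] sat 14.0 [119. 123. 125.]
top net [ 0.596 -0.24  -0.001] 0.49 rect 623 -243 size 51 41 yaw 73.8 top [0.0239 0.0274] sat 12.0 [122. 126. 128.]
top net [0.594 0.182 0.057] 0.37 rect 628 155 size 40 9 yaw -86.6 top [0.0728 0.0855] sat 6.0 [188. 193. 190.]
top [ 0.23  -0.276  0.003] few
[ 0.5014538  -0.2365277   0.23450566]
[([0.6256, 0.1797, 0.1066], 0.52)]
```

View pics/w3.png

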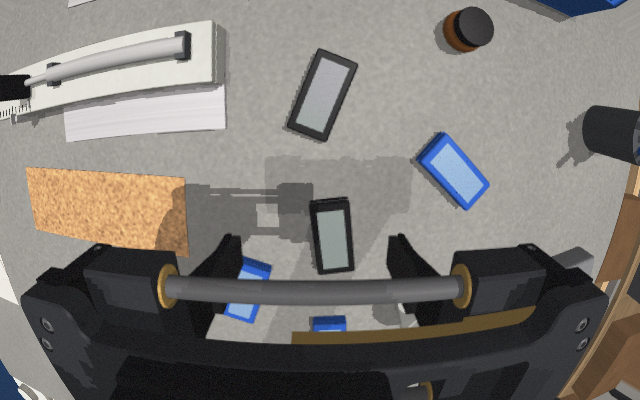

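The wrist view shows the two black cases at (322,95) and (332,235). Blue ones are at (453,170), (247,290) and (329,325), and I leave those. There are only two black cases, so two are present. I take the far one (0.594,-0.242, yaw -18.8°) first, gripping 30 mm behind its centre.

```bash
python3 -m crank '[{"tx":20,"ty":0,"tz":40,"turn":1.6},{"tx":45,"ty":0,"tz":80,"turn":3.2},{"tx":64,"ty":0,"tz":110,"turn":4.45},{"tx":64,"ty":0,"tz":130,"turn":4.45},{"tx":64,"ty":0,"tz":130,"turn":4.45}]' 87 30
python3 -m crank '[{"tx":0,"ty":0,"tz":0,"turn":0},{"tx":0,"ty":0,"tz":0,"turn":0}]'
python3 cases.py wrist; python3 -c "
from h import *
s,p,M=st();c=np.array([.594,-.242]);a=np.radians(-18.8);g=c-.03*np.array([np.cos(a),np.sin(a)]);print(p,np.degrees(np.arctan2(M[1,0],M[0,0])),delta([*g,.024]))"
```

```text
time: 17.75
position: [0.5642, -0.231, 0.103]
tool_rot: [-3.1, 0.505, 0.006]
ft_force: [0.8, 1.1, 0.2]
grip_width: 0.999
grip_force: 0.0
time: 18.0
position: [0.5661, -0.2328, 0.1063]
tool_rot: [3.099, -0.51, 0.004]
ft_force: [0.2, 0.1, 0.2]
grip_width: 0.996
grip_force: 0.0
wrist net [ 0.421 -0.26  -0.004] 0.96 rect 445 -263 size 72 34 yaw 68.2 top [0.0235 0.0244] sat 15.0 [101. 105. 103.]
wrist net [ 0.514 -0.413 -0.004] 0.95 rect 518 -415 size 101 51 yaw 52.7 top [0.0232 0.0241] sat 85.0 [108. 146. 210.]
wrist net [ 0.596 -0.236 -0.   ] 0.88 rect 596 -237 size 99 51 yaw -18.3 top [0.0233 0.0242] sat 14.0 [109. 114. 112.]
[ 0.56589652 -0.23268755  0.10587898] -18.682335688277046 [-0.6 -0.3 81.9]
```

```bash
python3 -m crank '[{"tx":0,"ty":-5,"tz":30,"turn":0},{"tx":0,"ty":-5,"tz":60,"turn":0},{"tx":0,"ty":-5,"tz":82,"turn":0},{"tx":0,"ty":-5,"tz":82,"turn":0},{"tx":0,"ty":-5,"tz":82,"turn":0}]' 87 30
python3 -m crank '[{"tx":0,"ty":0,"tz":0,"turn":0},{"tx":0,"ty":0,"tz":0,"turn":0},{"tx":0,"ty":0,"tz":0,"turn":0},{"tx":0,"ty":0,"tz":0,"turn":0},{"tx":0,"ty":0,"tz":0,"turn":0}]' 40 30
python3 -m crank '[{"tx":0,"ty":0,"tz":0,"turn":0},{"tx":0,"ty":0,"tz":0,"turn":0},{"tx":0,"ty":0,"tz":0,"turn":0}]'
```

```text
time: 18.73
position: [0.5676, -0.2277, 0.0237]
tool_rot: [3.1, -0.51, 0.002]
ft_force: [-0.5, -0.3, 0.1]
grip_width: 1.0
grip_force: 0.0
time: 19.35
position: [0.5672, -0.2274, 0.0226]
tool_rot: [3.1, -0.51, -0.0]
ft_force: [-0.2, -0.1, -0.3]
grip_width: 0.572
grip_force: 30.0
time: 19.73
position: [0.5671, -0.2274, 0.0226]
tool_rot: [3.1, -0.51, -0.0]
ft_force: [-0.9, -0.0, 0.5]
grip_width: 0.568
grip_force: 30.0
```

```bash
python3 -m crank '[{"tx":0,"ty":0,"tz":-20,"turn":0},{"tx":0,"ty":0,"tz":-45,"turn":0},{"tx":0,"ty":0,"tz":-65,"turn":0}]'
python3 -m crank '[{"tx":-20,"ty":-30,"tz":0,"turn":-1},{"tx":-50,"ty":-75,"tz":0,"turn":-2},{"tx":-80,"ty":-120,"tz":0,"turn":-3},{"tx":-110,"ty":-165,"tz":0,"turn":-4},{"tx":-141,"ty":-202,"tz":0,"turn":-4.45}]'
python3 -m crank '[{"tx":0,"ty":0,"tz":0,"turn":0},{"tx":0,"ty":0,"tz":0,"turn":0},{"tx":0,"ty":0,"tz":0,"turn":0}]'
python3 - <<'E'
from h import *
s,p,M=st();print(np.degrees(np.arctan2(M[1,0],M[0,0])),delta([.4981,.0096,.0330]))
im,d=ctrl.get_image('wrist');cv2.imwrite('pics/w4.png',im[:,:,::-1])
E
python3 cases.py wrist
```

```text
time: 20.1
position: [0.5676, -0.2276, 0.0896]
tool_rot: [3.1, -0.509, 0.002]
ft_force: [0.4, -0.4, -1.7]
grip_width: 0.572
grip_force: 30.0
time: 20.72
position: [0.498, 0.0113, 0.0886]
tool_rot: [3.14, 0.103, 0.002]
ft_force: [0.8, 0.5, -1.4]
grip_width: 0.57
grip_force: 30.0
time: 21.1
position: [0.4987, 0.0076, 0.0879]
tool_rot: [3.14, 0.094, 0.001]
ft_force: [0.6, 0.4, -1.4]
grip_width: 0.572
grip_force: 30.0
3.4451015786966095 [-0.5 -2.  54.9]
wrist net [0.526 0.011 0.06 ] 0.91 rect 535 10 size 89 68 yaw 4.2 top [0.0885 0.0894] sat 14.0 [106. 110. 109.]
wrist net [ 0.516 -0.415 -0.003] 0.75 rect 505 -393 size 97 27 yaw 35.2 top [0.0174 0.0226] sat 180.0 [ 30.  54. 104.]
```

View pics/w4.png

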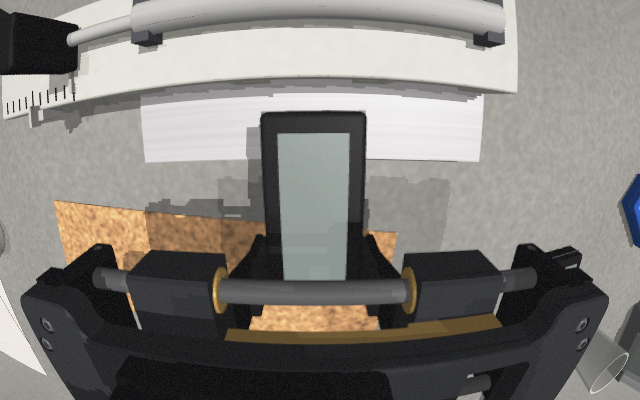

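The picture shows the case held straight: lid at (314,195), its long edges centred on the bed (143 to 483). The bridge is ahead at row 90. I descend, then slide in.

```bash
python3 -m crank '[{"tx":-0.5,"ty":-2,"tz":30,"turn":0},{"tx":-0.5,"ty":-2,"tz":55,"turn":0},{"tx":-0.5,"ty":-2,"tz":55,"turn":0},{"tx":-0.5,"ty":-2,"tz":55,"turn":0}]'
python3 -c "
from h import *
m=ctrl.camera_model('wrist');im,d=ctrl.get_image('wrist')
vv,uu=np.mgrid[0:400,0:640];W=world('wrist',d,uu,vv,m)
k=(abs(W[...,2]-.034)<.004)&(W[...,0]<.6)&(W[...,0]>.45)&(abs(W[...,1]-.012)<.05)
P=W[k];F=P[P[:,0]>.53];print('front x',np.percentile(F[:,0],99.5),'y range',np.percentile(F[:,1],[.5,99.5]),'ztop',np.median(F[:,2]))
print(st()[1],delta([.6279-.060*.9981,.0176-.06*.0619,.033]))"
```

```text
time: 21.75
position: [0.498, 0.0108, 0.0331]
tool_rot: [-3.14, -0.097, -0.0]
ft_force: [0.1, 0.9, -1.5]
grip_width: 0.571
grip_force: 30.0
front x 0.5991863002298888 y range [-0.01459397  0.04871332] ztop 0.035550948019709386
[0.49821235 0.01089751 0.03341072] [69.9  1.3  0.5]
```

```bash
python3 -m crank '[{"tx":8,"ty":1.3,"tz":0,"turn":0},{"tx":20,"ty":1.3,"tz":0,"turn":0},{"tx":32,"ty":1.3,"tz":0,"turn":0},{"tx":44,"ty":1.3,"tz":0,"turn":0},{"tx":52,"ty":1.3,"tz":0,"turn":0}]'
python3 -m crank '[{"tx":4,"ty":0,"tz":0,"turn":0},{"tx":8,"ty":0,"tz":0,"turn":0},{"tx":12,"ty":0,"tz":0,"turn":0},{"tx":15,"ty":0,"tz":0,"turn":0},{"tx":15,"ty":0,"tz":0,"turn":0}]'
```

```text
time: 22.42
position: [0.5506, 0.0132, 0.0324]
tool_rot: [-3.14, -0.098, -0.0]
ft_force: [-0.1, 0.7, -1.5]
grip_width: 0.572
grip_force: 30.0
time: 23.05
position: [0.5647, 0.0139, 0.0326]
tool_rot: [3.14, 0.098, 0.0]
ft_force: [-1.6, -0.3, -2.2]
grip_width: 0.569
grip_force: 30.0
```

```bash
python3 -m crank '[{"tx":2,"ty":0,"tz":0,"turn":0},{"tx":4,"ty":0,"tz":0,"turn":0},{"tx":5,"ty":0,"tz":0,"turn":0},{"tx":5,"ty":0,"tz":0,"turn":0}]'
```

```text
time: 23.55
position: [0.5667, 0.0141, 0.0316]
tool_rot: [3.14, 0.098, -0.01]
ft_force: [-5.5, -0.1, 1.8]
grip_width: 0.572
grip_force: 30.0
```

Contact with the back stop: 5.5 N, and the arm yields. I lower the last millimetre, release, back up and check.

```bash
python3 -m crank '[{"tx":0,"ty":0,"tz":1,"turn":0},{"tx":0,"ty":0,"tz":1,"turn":0},{"tx":0,"ty":0,"tz":1,"turn":0}]'
python3 -m crank '[{"tx":0,"ty":0,"tz":0,"turn":0},{"tx":0,"ty":0,"tz":0,"turn":0},{"tx":0,"ty":0,"tz":0,"turn":0},{"tx":0,"ty":0,"tz":0,"turn":0}]' 66
python3 -m crank '[{"tx":-2,"ty":0,"tz":-30,"turn":0},{"tx":-20,"ty":0,"tz":-70,"turn":0},{"tx":-70,"ty":20,"tz":-120,"turn":0},{"tx":-110,"ty":60,"tz":-150,"turn":0},{"tx":-110,"ty":110,"tz":-170,"turn":0}]' 87
python3 -m crank '[{"tx":0,"ty":20,"tz":0,"turn":0},{"tx":0,"ty":20,"tz":0,"turn":0},{"tx":0,"ty":20,"tz":0,"turn":0}]' 87
cat > seat.py <<'E'
from h import *
O=np.array([.6279,.0176]);Rm=np.array([[.9981,-.0619],[.0619,.9981]])
im,d=ctrl.get_image('wrist');m=ctrl.camera_model('wrist');vv,uu=np.mgrid[0:400,0:640];W=world('wrist',d,uu,vv,m)
T=(W[...,:2]-O)@Rm
for l in(-82,0,82):
    k=(abs(W[...,2]-.032)<.006)&(abs(T[...,1]*1000-l)<34)&(T[...,0]>-.12)&(T[...,0]<-.032)&(d>0)
    if k.sum()<100:print(l,'none');continue
    P=T[k]*1000;print(l,'x from',np.percentile(P[:,0],[.5,99]).round(1),'y',np.percentile(P[:,1],[.5,99.5]).round(1),'top',np.median(W[k][:,2]).round(4),
      'rear edge left/right',[np.percentile(P[abs(P[:,1]-l-o)<6][:,0],1).round(1) for o in(-15,15)])
E
python3 seat.py; python3 cases.py wrist; python3 -c "
from h import *
print(st()[1])"
```

```text
time: 23.92
position: [0.5667, 0.0141, 0.0309]
tool_rot: [3.139, 0.098, -0.01]
ft_force: [-6.8, -1.2, 3.0]
grip_width: 0.57
grip_force: 30.0
time: 24.42
position: [0.5699, 0.0142, 0.0317]
tool_rot: [3.14, 0.098, 0.001]
ft_force: [0.2, -1.0, -0.4]
grip_width: 0.754
grip_force: 0.0
time: 25.05
position: [0.4652, -0.1016, 0.2032]
tool_rot: [3.138, 0.104, 0.002]
ft_force: [1.7, -1.1, -0.1]
grip_width: 1.004
grip_force: 0.0
time: 25.42
position: [0.4678, -0.1198, 0.2004]
tool_rot: [-3.138, -0.102, 0.003]
ft_force: [0.5, 0.6, 0.3]
grip_width: 0.997
grip_force: 0.0
-82 none
0 x from [-80.4 -32.5] y [-25.2  24. ] top 0.0316 rear edge left/right [np.float64(-80.3), np.float64(-80.3)]
82 none
wrist net [ 0.228 -0.276 -0.002] 0.83 rect 274 -263 size 34 14 yaw -78.1 top [0.0222 0.024 ] sat 185.0 [ 48.  83. 158.]
wrist net [0.594 0.015 0.008] 0.78 rect 574 0 size 77 52 yaw -87.2 top [0.0316 0.0327] sat 15.0 [ 98. 102. 101.]
wrist net [ 0.323 -0.148  0.001] 0.68 rect 355 -155 size 50 36 yaw 74.6 top [0.0234 0.0245] sat 181.0 [ 81. 116. 181.]
wrist net [ 0.518 -0.413 -0.004] 0.66 rect 518 -414 size 101 50 yaw 52.3 top [0.0231 0.0242] sat 101.0 [102. 137. 198.]
wrist net [ 0.418 -0.26  -0.003] 0.62 rect 420 -263 size 100 51 yaw 10.5 top [0.0235 0.0246] sat 15.0 [100. 105. 103.]
wrist net [0.589 0.222 0.055] 0.61 rect 623 175 size 36 14 yaw -16.3 top [0.0784 0.0872] sat 36.0 [27. 26. 27.]
[ 0.46795205 -0.12014544  0.20069513]
```

The first case is seated: rear edge at tester x = -80.3 (-80 expected), square, in lane 1. Now the second black case at (0.419,-0.262), yaw 10°.

```bash
python3 -m crank '[{"tx":-22,"ty":36,"tz":0,"turn":-0.6},{"tx":-44,"ty":72,"tz":20,"turn":-1.27},{"tx":-66,"ty":108,"tz":50,"turn":-1.27},{"tx":-88,"ty":141,"tz":95,"turn":-1.27},{"tx":-88,"ty":141,"tz":95,"turn":-1.27}]' 87 30
python3 -m crank '[{"tx":0,"ty":0,"tz":0,"turn":0},{"tx":0,"ty":0,"tz":0,"turn":0},{"tx":0,"ty":0,"tz":0,"turn":0}]'
python3 cases.py wrist top|grep -v sat.1..; python3 -c "
from h import *
s,p,M=st();c=np.array([.419,-.2615]);a=np.radians(10);g=c-.03*np.array([np.cos(a),np.sin(a)]);print(p,np.degrees(np.arctan2(M[1,0],M[0,0])),delta([*g,.0228]))"
```

```text
time: 26.2
position: [0.3848, -0.2684, 0.1026]
tool_rot: [-3.125, -0.265, 0.01]
ft_force: [0.5, 0.5, 0.2]
grip_width: 0.998
grip_force: 0.0
time: 26.58
position: [0.3901, -0.2678, 0.1074]
tool_rot: [3.128, 0.275, 0.002]
ft_force: [0.2, -0.9, -0.5]
grip_width: 1.001
grip_force: 0.0
wrist net [ 0.514 -0.414 -0.003] 0.96 rect 517 -415 size 101 51 yaw 52.6 top [0.0228 0.0238] sat 72.5 [122. 158. 216.]
top net [ 0.326 -0.146  0.   ] 0.86 rect 323 -144 size 100 50 yaw -15.3 top [0.0242 0.0274] sat 85.0 [106. 128. 172.]
[ 0.38920246 -0.2681468   0.10677044] 9.963857387912395 [ 0.5 -1.4 84. ]
```

```bash
python3 cases.py wrist|grep 'sat 1.\.'; python3 -m crank '[{"tx":0.5,"ty":-1.5,"tz":15,"turn":0},{"tx":0.5,"ty":-1.5,"tz":20,"turn":0},{"tx":0.5,"ty":-1.5,"tz":20,"turn":0}]'; python3 cases.py wrist|grep 'sat 1.\.'
```

```text
time: 27.25
position: [0.3885, -0.2663, 0.0854]
tool_rot: [-3.128, -0.272, 0.002]
ft_force: [0.6, 0.3, 0.0]
grip_width: 1.002
grip_force: 0.0
wrist net [ 0.422 -0.262 -0.003] 0.6 rect 420 -264 size 100 51 yaw 10.8 top [0.024  0.0249] sat 13.0 [115. 120. 118.]
```

```bash
python3 -m crank '[{"tx":1.5,"ty":2,"tz":30,"turn":0},{"tx":1.5,"ty":2,"tz":50,"turn":0},{"tx":1.5,"ty":2,"tz":62.5,"turn":0},{"tx":1.5,"ty":2,"tz":62.5,"turn":0},{"tx":1.5,"ty":2,"tz":62.5,"turn":0}]' 87 30
python3 -m crank '[{"tx":0,"ty":0,"tz":0,"turn":0},{"tx":0,"ty":0,"tz":0,"turn":0},{"tx":0,"ty":0,"tz":0,"turn":0},{"tx":0,"ty":0,"tz":0,"turn":0},{"tx":0,"ty":0,"tz":0,"turn":0}]' 40 30
python3 -m crank '[{"tx":0,"ty":0,"tz":0,"turn":0},{"tx":0,"ty":0,"tz":0,"turn":0},{"tx":0,"ty":0,"tz":0,"turn":0}]'
```

```text
time: 27.98
position: [0.3916, -0.2688, 0.0247]
tool_rot: [3.129, 0.272, 0.002]
ft_force: [-0.2, -0.9, -0.1]
grip_width: 0.997
grip_force: 0.0
time: 28.6
position: [0.391, -0.2684, 0.024]
tool_rot: [3.13, 0.272, 0.0]
ft_force: [-0.7, -0.4, 0.2]
grip_width: 0.572
grip_force: 30.0
time: 28.98
position: [0.391, -0.2684, 0.024]
tool_rot: [3.13, 0.272, -0.0]
ft_force: [-0.3, 1.1, 0.8]
grip_width: 0.575
grip_force: 30.0
```

```bash
python3 -m crank '[{"tx":0,"ty":0,"tz":-20,"turn":0},{"tx":0,"ty":0,"tz":-45,"turn":0},{"tx":0,"ty":0,"tz":-65,"turn":0}]'
python3 -m crank '[{"tx":25,"ty":-30,"tz":0,"turn":0.3},{"tx":55,"ty":-65,"tz":0,"turn":0.6},{"tx":85,"ty":-100,"tz":0,"turn":0.9},{"tx":115,"ty":-137,"tz":0,"turn":1.29},{"tx":144,"ty":-174,"tz":0,"turn":1.29}]'
python3 -m crank '[{"tx":0,"ty":0,"tz":0,"turn":0},{"tx":0,"ty":0,"tz":0,"turn":0},{"tx":0,"ty":0,"tz":0,"turn":0}]'
python3 -c "
from h import *
s,p,M=st();print(np.degrees(np.arctan2(M[1,0],M[0,0])),delta([.5032,-.0722,.0345]))"; python3 cases.py wrist|grep 'sat 1.\.'
```

```text
time: 29.35
position: [0.3907, -0.2683, 0.0894]
tool_rot: [-3.13, -0.272, 0.0]
ft_force: [0.4, -0.8, -1.1]
grip_width: 0.572
grip_force: 30.0
time: 29.98
position: [0.503, -0.0709, 0.0885]
tool_rot: [3.14, 0.095, -0.001]
ft_force: [0.1, -0.1, -1.1]
grip_width: 0.575
grip_force: 30.0
time: 30.35
position: [0.502, -0.0738, 0.0885]
tool_rot: [3.14, 0.092, -0.002]
ft_force: [0.1, -0.6, -1.3]
grip_width: 0.572
grip_force: 30.0
3.3442621398089543 [ 1.3 -1.5 54. ]
wrist net [ 0.528 -0.07   0.063] 0.98 rect 538 -72 size 88 68 yaw 3.5 top [0.0881 0.0891] sat 14.0 [102. 106. 105.]
wrist net [0.596 0.016 0.005] 0.83 rect 573 14 size 105 51 yaw -86.1 top [0.0316 0.0327] sat 15.0 [ 96. 101.  99.]
```

```bash
python3 -m crank '[{"tx":1,"ty":-1.5,"tz":30,"turn":-0.04},{"tx":1,"ty":-1.5,"tz":54,"turn":-0.04},{"tx":1,"ty":-1.5,"tz":54,"turn":-0.04},{"tx":1,"ty":-1.5,"tz":54,"turn":-0.04}]'
python3 -c "
from h import *
O=np.array([.6279,.0176]);Rm=np.array([[.9981,-.0619],[.0619,.9981]])
s,p,M=st();print(p,(p[:2]-O)@Rm*1000,np.degrees(np.arctan2(M[1,0],M[0,0])))"
```

```text
time: 30.95
position: [0.504, -0.0711, 0.0356]
tool_rot: [3.14, 0.1, 0.001]
ft_force: [0.5, -0.1, -1.4]
grip_width: 0.571
grip_force: 30.0
[ 0.50396035 -0.0710939   0.03563202] [-129.19431241  -80.85351312] 3.639048453307278
```

```bash
python3 -m crank '[{"tx":8,"ty":1.2,"tz":0.8,"turn":0},{"tx":20,"ty":1.2,"tz":0.8,"turn":0},{"tx":32,"ty":1.2,"tz":0.8,"turn":0},{"tx":44,"ty":1.2,"tz":0.8,"turn":0},{"tx":52,"ty":1.2,"tz":0.8,"turn":0}]'
python3 -m crank '[{"tx":4,"ty":0,"tz":0,"turn":0},{"tx":8,"ty":0,"tz":0,"turn":0},{"tx":12,"ty":0,"tz":0,"turn":0},{"tx":14,"ty":0,"tz":0,"turn":0},{"tx":14,"ty":0,"tz":0,"turn":0}]'
python3 -m crank '[{"tx":2,"ty":0,"tz":0,"turn":0},{"tx":4,"ty":0,"tz":0,"turn":0},{"tx":5,"ty":0,"tz":0,"turn":0},{"tx":5,"ty":0,"tz":0,"turn":0}]'
```

```text
time: 31.58
position: [0.5567, -0.0682, 0.034]
tool_rot: [-3.14, -0.101, -0.0]
ft_force: [0.4, 0.7, -1.7]
grip_width: 0.565
grip_force: 30.0
time: 32.2
position: [0.5696, -0.0676, 0.0341]
tool_rot: [3.14, 0.101, -0.0]
ft_force: [0.2, -0.8, -1.5]
grip_width: 0.569
grip_force: 30.0
time: 32.7
position: [0.5734, -0.0673, 0.0337]
tool_rot: [3.14, 0.101, -0.004]
ft_force: [-5.3, 0.4, 0.2]
grip_width: 0.573
grip_force: 30.0
```

```bash
python3 -m crank '[{"tx":0,"ty":0,"tz":1.2,"turn":0},{"tx":0,"ty":0,"tz":1.2,"turn":0},{"tx":0,"ty":0,"tz":1.2,"turn":0}]'
python3 -m crank '[{"tx":0,"ty":0,"tz":0,"turn":0},{"tx":0,"ty":0,"tz":0,"turn":0},{"tx":0,"ty":0,"tz":0,"turn":0},{"tx":0,"ty":0,"tz":0,"turn":0}]' 62
python3 -m crank '[{"tx":-2,"ty":0,"tz":-30,"turn":0},{"tx":-20,"ty":0,"tz":-70,"turn":0},{"tx":-60,"ty":-20,"tz":-120,"turn":0},{"tx":-95,"ty":-60,"tz":-150,"turn":0},{"tx":-95,"ty":-105,"tz":-170,"turn":0}]' 62
python3 -m crank '[{"tx":0,"ty":0,"tz":0,"turn":0},{"tx":0,"ty":0,"tz":0,"turn":0},{"tx":0,"ty":0,"tz":0,"turn":0}]' 87
python3 seat.py; python3 -c "
from h import *
s,p,M=st();print(p,np.degrees(np.arctan2(M[1,0],M[0,0])),delta([.6257,.1828,.165]))
im,d=ctrl.get_image('wrist');cv2.imwrite('pics/w5.png',im[:,:,::-1])
print([(np.round(x['xyz'],4).tolist(),round(x['confidence'],2)) for x in ctrl.mark_of('wrist','pull_grip')[:3]])"
```

```text
time: 33.08
position: [0.5734, -0.0673, 0.0325]
tool_rot: [3.14, 0.101, -0.004]
ft_force: [-4.6, -0.4, 2.0]
grip_width: 0.573
grip_force: 30.0
time: 33.58
position: [0.575, -0.0673, 0.0331]
tool_rot: [3.14, 0.101, 0.001]
ft_force: [0.7, -0.6, 0.2]
grip_width: 0.712
grip_force: 0.0
time: 34.2
position: [0.4718, 0.0312, 0.2046]
tool_rot: [3.137, 0.096, 0.003]
ft_force: [0.8, 0.6, -0.2]
grip_width: 0.716
grip_force: 0.0
time: 34.58
position: [0.4728, 0.0301, 0.202]
tool_rot: [-3.14, -0.098, 0.003]
ft_force: [0.4, 0.3, 1.1]
grip_width: 0.949
grip_force: 0.0
-82 x from [-80.6 -32.5] y [-105.5  -56.3] top 0.0312 rear edge left/right [np.float64(-80.1), np.float64(-80.4)]
0 x from [-80.6 -32.3] y [-24.2  25.2] top 0.0313 rear edge left/right [np.float64(-80.6), np.float64(-80.0)]
82 none
[0.47286063 0.03023377 0.20199773] 3.5674734724747172 [ 162.1 -142.7   36.8]
[([0.623, 0.1804, 0.1038], 0.74)]
```

View pics/w5.png

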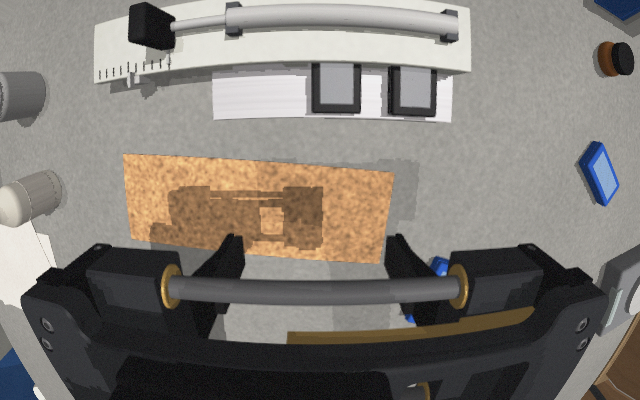

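Both cases show seated side by side in lanes 0 and 1 (at (413,90) and (336,88)), with rear edges at -80.3 ±0.3. The bar is home, and no third black case is in sight. Second stroke.

```bash
python3 -m crank '[{"tx":40,"ty":-35,"tz":0,"turn":0},{"tx":80,"ty":-70,"tz":10,"turn":0},{"tx":120,"ty":-106,"tz":25,"turn":0},{"tx":162,"ty":-143,"tz":37,"turn":0},{"tx":162,"ty":-143,"tz":37,"turn":0}]' 87 40
python3 -m crank '[{"tx":0,"ty":0,"tz":0,"turn":0},{"tx":0,"ty":0,"tz":0,"turn":0},{"tx":0,"ty":0,"tz":0,"turn":0}]'
python3 -c "
from h import *
s,p,M=st();print(p,np.degrees(np.arctan2(M[1,0],M[0,0])),delta([.6257,.1828,.1045]))"
```

```text
time: 35.35
position: [0.6253, 0.1879, 0.1614]
tool_rot: [-3.136, -0.106, 0.011]
ft_force: [-1.1, -0.5, -0.6]
grip_width: 1.001
grip_force: 0.0
time: 35.72
position: [0.6257, 0.1832, 0.1671]
tool_rot: [3.139, 0.098, 0.003]
ft_force: [-0.3, -1.0, 0.5]
grip_width: 1.001
grip_force: 0.0
[0.62569511 0.18315124 0.16713375] 3.586731175587106 [-0.1  0.3 62.6]
```

```bash
python3 -m crank '[{"tx":0,"ty":0,"tz":30,"turn":0},{"tx":0,"ty":0,"tz":62,"turn":0},{"tx":0,"ty":0,"tz":62,"turn":0}]'
python3 -m crank '[{"tx":0,"ty":0,"tz":0,"turn":0},{"tx":0,"ty":0,"tz":0,"turn":0},{"tx":0,"ty":0,"tz":0,"turn":0},{"tx":0,"ty":0,"tz":0,"turn":0},{"tx":0,"ty":0,"tz":0,"turn":0}]' 5 40
python3 -m crank '[{"tx":0,"ty":0,"tz":0,"turn":0},{"tx":0,"ty":0,"tz":0,"turn":0},{"tx":0,"ty":0,"tz":0,"turn":0},{"tx":0,"ty":0,"tz":0,"turn":0},{"tx":0,"ty":0,"tz":0,"turn":0}]'
python3 -c "
from h import *
s,p,M=st();print(p,np.degrees(np.arctan2(M[1,0],M[0,0])))"
```

```text
time: 36.1
position: [0.6238, 0.1828, 0.1021]
tool_rot: [3.138, 0.099, -0.006]
ft_force: [-0.2, 0.1, 0.3]
grip_width: 1.004
grip_force: 0.0
time: 36.72
position: [0.6256, 0.1845, 0.104]
tool_rot: [3.14, 0.101, 0.0]
ft_force: [-0.3, 0.3, 1.2]
grip_width: 0.514
grip_force: 0.0
time: 37.35
position: [0.6256, 0.1835, 0.1038]
tool_rot: [3.139, 0.1, -0.001]
ft_force: [-1.1, -3.1, 0.9]
grip_width: 0.203
grip_force: 40.0
[0.62558537 0.18345811 0.10377551] 3.6358275897800207
```

```bash
python3 -m crank '[{"tx":0,"ty":-8,"tz":0,"turn":0},{"tx":0,"ty":-17,"tz":0,"turn":0},{"tx":0,"ty":-27,"tz":0,"turn":0},{"tx":0,"ty":-36,"tz":0,"turn":0},{"tx":0,"ty":-42,"tz":0,"turn":0}]' 
python3 -m crank '[{"tx":0,"ty":0,"tz":0,"turn":0},{"tx":0,"ty":0,"tz":0,"turn":0},{"tx":0,"ty":0,"tz":0,"turn":0}]' 
python3 drawn.py
```

```text
time: 37.98
position: [0.6232, 0.2229, 0.1038]
tool_rot: [3.134, 0.097, -0.002]
ft_force: [-2.3, -9.4, 4.9]
grip_width: 0.208
grip_force: 40.1
time: 38.35
position: [0.6232, 0.223, 0.1038]
tool_rot: [3.135, 0.097, -0.002]
ft_force: [-0.5, -7.9, 3.3]
grip_width: 0.201
grip_force: 40.0
38.4 drawn 39.98096156667063 [-2.1 -8.3  3.5] 40.03887794329785
38.45 drawn 40.01327034652344 [-1.7 -8.9  3.2] 40.03885889193043
block top ((625.4768676757812, 218.7640838623047), (36.15616226196289, 35.95587158203125), 26.979259490966797) [0.63339744 0.22288686 0.1187732 ] 1584
[([0.6199, 0.2196, 0.1031], 0.72)]
pull_pointer [([0.5938, 0.2246, 0.0591], 0.74), ([0.5964, 0.0968, 0.0074], 0.41), ([0.3158, -0.4012, 0.0007], 0.37)]
index_line [([0.5871, 0.2213, 0.0609], 0.62), ([0.6289, 0.0187, 0.0021], 0.2)]
```

Another 2.5 mm, then the hold and the way home.

```bash
python3 -m crank '[{"tx":0,"ty":-1.5,"tz":0,"turn":0},{"tx":0,"ty":-2.6,"tz":0,"turn":0},{"tx":0,"ty":-2.6,"tz":0,"turn":0},{"tx":0,"ty":-2.6,"tz":0,"turn":0}]'
python3 -c "
from h import *
s,p,M=st();print('drawn',(p[:2]-[.6257,.1831])@np.array([-.0619,.9981])*1000)"
```

```text
time: 39.2
position: [0.623, 0.2253, 0.1038]
tool_rot: [3.135, 0.097, -0.002]
ft_force: [-1.7, -8.9, 3.6]
grip_width: 0.205
grip_force: 40.0
drawn 42.258271542637765
```

```bash
for i in 1 2 3 4; do python3 -m crank '[{"tx":0,"ty":-0.2,"tz":0,"turn":0},{"tx":0,"ty":0,"tz":0,"turn":0},{"tx":0,"ty":0,"tz":0,"turn":0},{"tx":0,"ty":0,"tz":0,"turn":0},{"tx":0,"ty":0,"tz":0,"turn":0}]' | egrep 'time|posi|width'; done
python3 -m crank '[{"tx":0,"ty":10,"tz":0,"turn":0},{"tx":0,"ty":20,"tz":0,"turn":0},{"tx":0,"ty":30,"tz":0,"turn":0},{"tx":0,"ty":40,"tz":0,"turn":0},{"tx":0,"ty":47,"tz":0,"turn":0}]' 
python3 -m crank '[{"tx":0,"ty":0,"tz":0,"turn":0},{"tx":0,"ty":0,"tz":0,"turn":0},{"tx":0,"ty":0,"tz":0,"turn":0},{"tx":0,"ty":0,"tz":0,"turn":0}]'
python3 -m crank '[{"tx":0,"ty":0,"tz":0,"turn":0},{"tx":0,"ty":0,"tz":0,"turn":0},{"tx":0,"ty":0,"tz":0,"turn":0},{"tx":0,"ty":0,"tz":0,"turn":0},{"tx":0,"ty":0,"tz":0,"turn":0}]' 87
python3 -m crank '[{"tx":0,"ty":0,"tz":-50,"turn":0},{"tx":-10,"ty":0,"tz":-100,"turn":0},{"tx":-60,"ty":0,"tz":-110,"turn":0},{"tx":-110,"ty":20,"tz":-110,"turn":0},{"tx":-150,"ty":50,"tz":-100,"turn":0}]'
python3 -m crank '[{"tx":0,"ty":50,"tz":0,"turn":0},{"tx":0,"ty":105,"tz":0,"turn":0},{"tx":0,"ty":105,"tz":0,"turn":0},{"tx":0,"ty":105,"tz":0,"turn":0}]'
python3 seat.py; python3 -c "
from h import *
s,p,M=st();O=np.array([.6279,.0176]);Rm=np.array([[.9981,-.0619],[.0619,.9981]])
print(p,np.degrees(np.arctan2(M[1,0],M[0,0])),delta([*(O+Rm@[-.060,-.082]),.10]))
ctrl.get_image('wrist');print([(np.round(x['xyz'],4).tolist(),round(x['confidence'],2)) for x in ctrl.mark_of('wrist','pull_grip')[:3]])"
```

```text
time: 39.83
position: [0.623, 0.2253, 0.1038]
grip_width: 0.206
time: 40.45
position: [0.623, 0.2253, 0.1038]
grip_width: 0.203
time: 41.08
position: [0.623, 0.2253, 0.1038]
grip_width: 0.203
time: 41.7
position: [0.623, 0.2253, 0.1038]
grip_width: 0.204
time: 42.32
position: [0.6256, 0.183, 0.1038]
tool_rot: [-3.137, -0.101, -0.0]
ft_force: [1.2, 8.0, -2.9]
grip_width: 0.2
grip_force: 40.0
time: 42.82
position: [0.6256, 0.1831, 0.1038]
tool_rot: [-3.139, -0.102, -0.0]
ft_force: [-0.0, 2.4, -2.0]
grip_width: 0.202
grip_force: 40.0
time: 43.45
position: [0.6257, 0.182, 0.1039]
tool_rot: [3.14, 0.101, -0.0]
ft_force: [0.2, -0.1, -0.2]
grip_width: 0.687
grip_force: 0.0
time: 44.08
position: [0.4779, 0.1234, 0.2045]
tool_rot: [3.14, 0.105, 0.003]
ft_force: [0.1, -0.3, 0.7]
grip_width: 1.001
grip_force: 0.0
time: 44.58
position: [0.486, 0.0184, 0.204]
tool_rot: [-3.14, -0.101, -0.0]
ft_force: [-0.1, -0.1, -0.5]
grip_width: 1.003
grip_force: 0.0
-82 x from [-80.7 -32.5] y [-104.9  -55.7] top 0.0312 rear edge left/right [np.float64(-80.6), np.float64(-80.3)]
0 x from [-80.8 -32.6] y [-23.6  25.8] top 0.0314 rear edge left/right [np.float64(-80.5), np.float64(-80.8)]
82 none
[0.48595165 0.0191275  0.20403437] 3.7748655777962936 [ 81.2  92.7 104. ]
[([0.6224, 0.1821, 0.1016], 0.95)]
```

The bar is home and both cases are still seated. Now take out the lane 0 case.

```bash
python3 -m crank '[{"tx":30,"ty":35,"tz":20,"turn":0.04},{"tx":60,"ty":70,"tz":50,"turn":0.04},{"tx":81,"ty":93,"tz":85,"turn":0.04},{"tx":81,"ty":93,"tz":104,"turn":0.04},{"tx":81,"ty":93,"tz":104,"turn":0.04}]' 64 30
python3 -m crank '[{"tx":0,"ty":0,"tz":0,"turn":0},{"tx":0,"ty":0,"tz":0,"turn":0},{"tx":0,"ty":0,"tz":0,"turn":0}]'
python3 -c "
from h import *
s,p,M=st();O=np.array([.6279,.0176]);Rm=np.array([[.9981,-.0619],[.0619,.9981]])
print(p,np.degrees(np.arctan2(M[1,0],M[0,0])),delta([*(O+Rm@[-.060,-.081]),.0315]))"; python3 seat.py
```

```text
time: 45.35
position: [0.5713, -0.0678, 0.0982]
tool_rot: [-3.138, -0.099, 0.006]
ft_force: [0.4, 0.4, 0.9]
grip_width: 0.74
grip_force: 0.0
time: 45.72
position: [0.5732, -0.0696, 0.1011]
tool_rot: [3.139, 0.096, 0.003]
ft_force: [-0.2, -0.8, -0.6]
grip_width: 0.735
grip_force: 0.0
[ 0.57322532 -0.06958508  0.10110217] 3.5102192169438755 [-0.2 -2.7 69.6]
-82 x from [-80.  -37.5] y [-106.3  -57.4] top 0.0313 rear edge left/right [np.float64(-79.8), np.float64(-79.7)]
0 x from [-80.1 -37.8] y [-25.5  23.6] top 0.0314 rear edge left/right [np.float64(-80.0), np.float64(-80.0)]
82 none
```

```bash
python3 -m crank '[{"tx":0,"ty":-2.2,"tz":30,"turn":0},{"tx":0,"ty":-2.2,"tz":55,"turn":0},{"tx":0,"ty":-2.2,"tz":69.5,"turn":0},{"tx":0,"ty":-2.2,"tz":69.5,"turn":0},{"tx":0,"ty":-2.2,"tz":69.5,"turn":0}]' 64 30
python3 -m crank '[{"tx":0,"ty":0,"tz":0,"turn":0},{"tx":0,"ty":0,"tz":0,"turn":0},{"tx":0,"ty":0,"tz":0,"turn":0},{"tx":0,"ty":0,"tz":0,"turn":0},{"tx":0,"ty":0,"tz":0,"turn":0}]' 40 30
python3 -m crank '[{"tx":0,"ty":0,"tz":-2,"turn":0},{"tx":-10,"ty":0,"tz":-2,"turn":0},{"tx":-25,"ty":0,"tz":-2,"turn":0},{"tx":-45,"ty":0,"tz":-2,"turn":0},{"tx":-65,"ty":0,"tz":-2,"turn":0}]'
python3 -m crank '[{"tx":-10,"ty":0,"tz":-20,"turn":0},{"tx":-10,"ty":0,"tz":-45,"turn":0},{"tx":-10,"ty":0,"tz":-45,"turn":0}]'
python3 -c "
from h import *
s,p,M=st();print(p,np.degrees(np.arctan2(M[1,0],M[0,0])),s['joint_positions'].round(2))
im,d=ctrl.get_image('top');cv2.imwrite('pics/t2.png',im[:,:,::-1])
h=cv2.cvtColor(im,cv2.COLOR_RGB2HSV);k=((h[...,0]>8)&(h[...,0]<24)&(h[...,1]>100)).astype(np.uint8);k[:200]=0;k[250:]=0;k[:,:215]=0;k[:,350:]=0
vv,uu=np.nonzero(k);W=world('top',d,uu,vv);W=W[(abs(W[:,2])<.015)];print(cv2.minAreaRect(W[:,:2].astype(np.float32)*1000),np.median(W[:,2]),W.min(0),W.max(0))"
```

```text
time: 46.4
position: [0.5735, -0.0676, 0.0314]
tool_rot: [3.14, 0.095, 0.003]
ft_force: [0.1, 0.1, 0.6]
grip_width: 0.735
grip_force: 0.0
time: 47.02
position: [0.573, -0.0677, 0.031]
tool_rot: [3.14, 0.095, 0.001]
ft_force: [0.1, -0.1, 5.5]
grip_width: 0.572
grip_force: 30.0
time: 47.65
position: [0.5056, -0.0717, 0.0319]
tool_rot: [3.14, 0.095, -0.002]
ft_force: [0.3, -0.2, -1.1]
grip_width: 0.572
grip_force: 29.9
time: 48.02
position: [0.4982, -0.0726, 0.0787]
tool_rot: [3.138, 0.095, 0.005]
ft_force: [0.5, 0.4, -1.6]
grip_width: 0.573
grip_force: 29.9
[ 0.49819621 -0.07262367  0.07872019] 3.453193563242213 [ 0.62  0.2  -0.57  1.98  0.13  0.99 -1.53]
((426.2118835449219, 110.48046875), (337.70416259765625, 118.01217651367188), 88.68089294433594) 0.0028608959487784746 [ 0.36396266 -0.05859285 -0.00904859] [0.48769915 0.27967025 0.01186644]
```

The case is out. On the top view data the mat is centred at (0.427, 0.110), nearly axis-aligned. I turn the case crosswise, so the wrist stays within reach, and carry it over the mat.

```bash
python3 -m crank '[{"tx":-8,"ty":0,"tz":-10,"turn":2},{"tx":-16,"ty":0,"tz":-20,"turn":4},{"tx":-16,"ty":0,"tz":-20,"turn":6},{"tx":-16,"ty":0,"tz":-20,"turn":8},{"tx":-16,"ty":0,"tz":-20,"turn":9}]'
python3 -c "
from h import *
s,p,M=st();print(p,np.degrees(np.arctan2(M[1,0],M[0,0])),s['joint_positions'].round(2),s['grip_force'])"
```

```text
time: 48.7
position: [0.4804, -0.073, 0.0957]
tool_rot: [2.935, -1.119, -0.004]
ft_force: [0.1, -0.5, -2.2]
grip_width: 0.577
grip_force: 29.9
[ 0.4804278  -0.072998    0.09569985] -41.726094092354565 [ 0.58  0.13 -0.51  2.    0.08  1.03 -2.26] 29.94546264410019
```

View pics/t2.png

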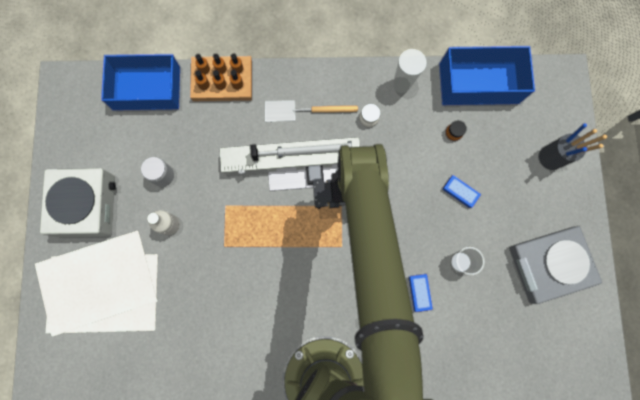

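The top view shows the arm over the tester, the mat clear at (284,226) and nothing disturbed. Joint 7 runs towards its limit this way, so I turn the case round the other way.

```bash
python3 -m crank '[{"tx":0,"ty":0,"tz":0,"turn":-1.9},{"tx":0,"ty":0,"tz":0,"turn":-3.8},{"tx":0,"ty":0,"tz":0,"turn":-5.7},{"tx":0,"ty":0,"tz":0,"turn":-7.6},{"tx":0,"ty":0,"tz":0,"turn":-9.5}]'
python3 -m crank '[{"tx":0,"ty":0,"tz":0,"turn":-1.9},{"tx":0,"ty":0,"tz":0,"turn":-3.8},{"tx":0,"ty":0,"tz":0,"turn":-5.7},{"tx":0,"ty":0,"tz":0,"turn":-7.6},{"tx":0,"ty":0,"tz":0,"turn":-9.5}]'
python3 -m crank '[{"tx":0,"ty":0,"tz":0,"turn":-1.9},{"tx":0,"ty":0,"tz":0,"turn":-3.8},{"tx":0,"ty":0,"tz":0,"turn":-5.7},{"tx":0,"ty":0,"tz":0,"turn":-7.3},{"tx":0,"ty":0,"tz":0,"turn":-7.3}]'
python3 -c "
from h import *
s,p,M=st();print(p,np.degrees(np.arctan2(M[1,0],M[0,0])),s['joint_positions'].round(2),s['grip_force'],delta([.431,.165,.10]))"
```

```text
time: 49.32
position: [0.4804, -0.073, 0.0956]
tool_rot: [-3.136, -0.173, 0.004]
ft_force: [0.1, -0.3, -1.1]
grip_width: 0.569
grip_force: 29.9
time: 49.95
position: [0.4805, -0.073, 0.0957]
tool_rot: [-2.8, -1.421, 0.003]
ft_force: [0.5, 0.3, -1.4]
grip_width: 0.57
grip_force: 29.9
time: 50.58
position: [0.4807, -0.073, 0.096]
tool_rot: [-2.222, -2.218, 0.002]
ft_force: [-0.5, -1.3, -1.3]
grip_width: 0.577
grip_force: 29.9
[ 0.48066064 -0.0730329   0.09599496] 89.89163025720761 [ 0.76  0.16 -0.7   2.    0.12  1.03  0.  ] 29.946501553058624 [237.9 -50.1  -3.7]
```

```bash
python3 -m crank '[{"tx":45,"ty":-10,"tz":0,"turn":0},{"tx":95,"ty":-20,"tz":0,"turn":0},{"tx":145,"ty":-30,"tz":0,"turn":0},{"tx":195,"ty":-40,"tz":0,"turn":0},{"tx":238,"ty":-50,"tz":0,"turn":0}]'
python3 -m crank '[{"tx":0,"ty":0,"tz":0,"turn":0},{"tx":0,"ty":0,"tz":20,"turn":0},{"tx":0,"ty":0,"tz":40,"turn":0},{"tx":0,"ty":0,"tz":40,"turn":0},{"tx":0,"ty":0,"tz":40,"turn":0}]'
python3 -c "
from h import *
s,p,M=st();print(p,np.degrees(np.arctan2(M[1,0],M[0,0])),delta([.431,.165,.0265]))"; python3 cases.py wrist
```

```text
time: 51.2
position: [0.4309, 0.1665, 0.0969]
tool_rot: [2.224, 2.218, -0.001]
ft_force: [0.4, -0.3, -1.3]
grip_width: 0.569
grip_force: 29.9
time: 51.82
position: [0.4322, 0.1645, 0.0576]
tool_rot: [2.223, 2.219, 0.0]
ft_force: [-0.9, -0.3, -1.8]
grip_width: 0.57
grip_force: 29.9
[0.43219782 0.1645388  0.05764993] 89.89067759554145 [ 0.5 -1.2 31.1]
wrist net [0.431 0.196 0.03 ] 0.65 rect 433 200 size 88 69 yaw 89.2 top [0.0582 0.0591] sat 8.0 [132. 134. 134.]
```

```bash
python3 -m crank '[{"tx":0,"ty":0,"tz":15,"turn":0},{"tx":0,"ty":0,"tz":26,"turn":0},{"tx":0,"ty":0,"tz":31,"turn":0},{"tx":0,"ty":0,"tz":31.5,"turn":0},{"tx":0,"ty":0,"tz":31.5,"turn":0}]'
python3 -m crank '[{"tx":0,"ty":0,"tz":0,"turn":0},{"tx":0,"ty":0,"tz":0,"turn":0},{"tx":0,"ty":0,"tz":0,"turn":0},{"tx":0,"ty":0,"tz":0,"turn":0},{"tx":0,"ty":0,"tz":0,"turn":0}]' 75
python3 -m crank '[{"tx":0,"ty":0,"tz":-30,"turn":0},{"tx":0,"ty":0,"tz":-75,"turn":0},{"tx":0,"ty":0,"tz":-120,"turn":0},{"tx":0,"ty":0,"tz":-150,"turn":0},{"tx":0,"ty":0,"tz":-150,"turn":0}]' 75
python3 cases.py wrist
python3 -c "
from h import *
s,p,M=st();O=np.array([.6279,.0176]);Rm=np.array([[.9981,-.0619],[.0619,.9981]])
print(p,delta([*(O+Rm@[-.125,0]),.18]))"
```

```text
time: 52.55
position: [0.4312, 0.1649, 0.0259]
tool_rot: [-2.221, -2.221, 0.003]
ft_force: [-3.4, -1.8, 5.5]
grip_width: 0.571
grip_force: 30.0
time: 53.18
position: [0.4319, 0.1649, 0.0258]
tool_rot: [2.222, 2.221, -0.0]
ft_force: [-0.0, -0.3, -0.3]
grip_width: 0.859
grip_force: 0.0
time: 53.8
position: [0.4335, 0.1653, 0.1781]
tool_rot: [2.219, 2.218, 0.006]
ft_force: [-0.8, -0.6, -0.8]
grip_width: 0.862
grip_force: 0.0
wrist net [ 0.43   0.2   -0.001] 0.61 rect 429 193 size 99 51 yaw -89.6 top [0.0247 0.0257] sat 6.0 [123. 121. 122.]
[0.43161346 0.16458918 0.17539555] [-154.7   71.6   -4.5]
```

The first case lies flat on the mat at (0.429, 0.194). Now the lane 1 case.

```bash
python3 -m crank '[{"tx":-50,"ty":20,"tz":0,"turn":0},{"tx":-100,"ty":45,"tz":0,"turn":0},{"tx":-140,"ty":65,"tz":0,"turn":0},{"tx":-155,"ty":72,"tz":0,"turn":0}]' 70
python3 -m crank '[{"tx":0,"ty":0,"tz":0,"turn":1.9},{"tx":0,"ty":0,"tz":0,"turn":3.8},{"tx":0,"ty":0,"tz":0,"turn":5.7},{"tx":0,"ty":0,"tz":0,"turn":7.6},{"tx":0,"ty":0,"tz":0,"turn":9.5}]'
python3 -m crank '[{"tx":0,"ty":0,"tz":0,"turn":1.9},{"tx":0,"ty":0,"tz":0,"turn":3.8},{"tx":0,"ty":0,"tz":0,"turn":5.7},{"tx":0,"ty":0,"tz":0,"turn":7.76},{"tx":0,"ty":0,"tz":0,"turn":7.76}]'
python3 seat.py;python3 -c "
from h import *
s,p,M=st();O=np.array([.6279,.0176]);Rm=np.array([[.9981,-.0619],[.0619,.9981]])
print(p,np.degrees(np.arctan2(M[1,0],M[0,0])),delta([*(O+Rm@[-.06,0]),.0315]))"
```

```text
time: 54.4
position: [0.5035, 0.0071, 0.1738]
tool_rot: [-2.224, -2.215, 0.003]
ft_force: [-0.6, 0.6, -0.4]
grip_width: 0.807
grip_force: 0.0
time: 55.02
position: [0.5027, 0.0114, 0.1746]
tool_rot: [-2.929, -1.133, 0.003]
ft_force: [0.4, 0.9, 0.2]
grip_width: 0.799
grip_force: 0.0
time: 55.65
position: [0.5029, 0.0112, 0.1749]
tool_rot: [-3.139, -0.107, 0.003]
ft_force: [0.7, -0.2, -0.2]
grip_width: 0.807
grip_force: 0.0
-82 none
0 x from [-80.1 -32.5] y [-25.1  24.7] top 0.0316 rear edge left/right [np.float64(-79.8), np.float64(-80.0)]
82 none
[0.50306891 0.01098701 0.17503959] 3.970700810392064 [ 65.2   1.7 143.4]
```

```bash
python3 -m crank '[{"tx":30,"ty":1.5,"tz":20,"turn":0.08},{"tx":65,"ty":1.5,"tz":55,"turn":0.08},{"tx":65,"ty":1.5,"tz":95,"turn":0.08},{"tx":65,"ty":1.5,"tz":125,"turn":0.08},{"tx":65,"ty":1.5,"tz":125,"turn":0.08}]' 70 30
python3 -m crank '[{"tx":0,"ty":0,"tz":12,"turn":0},{"tx":0,"ty":0,"tz":18,"turn":0},{"tx":0,"ty":0,"tz":18,"turn":0},{"tx":0,"ty":0,"tz":18,"turn":0}]'
python3 -m crank '[{"tx":0,"ty":0,"tz":0,"turn":0},{"tx":0,"ty":0,"tz":0,"turn":0},{"tx":0,"ty":0,"tz":0,"turn":0},{"tx":0,"ty":0,"tz":0,"turn":0},{"tx":0,"ty":0,"tz":0,"turn":0}]' 40 30
python3 -m crank '[{"tx":0,"ty":0,"tz":-2,"turn":0},{"tx":-10,"ty":0,"tz":-2,"turn":0},{"tx":-25,"ty":0,"tz":-2,"turn":0},{"tx":-45,"ty":0,"tz":-2,"turn":0},{"tx":-65,"ty":0,"tz":-2,"turn":0}]'
python3 -m crank '[{"tx":-15,"ty":0,"tz":-20,"turn":0},{"tx":-25,"ty":0,"tz":-45,"turn":0},{"tx":-25,"ty":0,"tz":-65,"turn":0},{"tx":-25,"ty":0,"tz":-65,"turn":0}]'
```

```text
time: 56.32
position: [0.5662, 0.0131, 0.0481]
tool_rot: [-3.139, -0.095, 0.01]
ft_force: [-0.2, -0.8, -0.9]
grip_width: 0.804
grip_force: 0.0
time: 56.82
position: [0.5692, 0.0125, 0.0335]
tool_rot: [3.14, 0.09, 0.002]
ft_force: [-0.5, 0.2, -0.9]
grip_width: 0.804
grip_force: 0.0
time: 57.45
position: [0.5685, 0.0132, 0.033]
tool_rot: [-3.14, -0.091, 0.001]
ft_force: [-2.3, 2.9, 3.1]
grip_width: 0.573
grip_force: 29.9
time: 58.08
position: [0.502, 0.0084, 0.0345]
tool_rot: [3.14, 0.09, -0.001]
ft_force: [0.8, -0.7, -1.9]
grip_width: 0.572
grip_force: 29.9
time: 58.58
position: [0.4792, 0.0069, 0.101]
tool_rot: [3.138, 0.089, 0.005]
ft_force: [0.5, -0.1, -1.6]
grip_width: 0.578
grip_force: 29.9
```

```bash
python3 -m crank '[{"tx":0,"ty":0,"tz":0,"turn":-1.9},{"tx":0,"ty":0,"tz":0,"turn":-3.8},{"tx":0,"ty":0,"tz":0,"turn":-5.7},{"tx":0,"ty":0,"tz":0,"turn":-7.6},{"tx":0,"ty":0,"tz":0,"turn":-9.5}]'
python3 -m crank '[{"tx":0,"ty":0,"tz":0,"turn":-1.9},{"tx":0,"ty":0,"tz":0,"turn":-3.8},{"tx":0,"ty":0,"tz":0,"turn":-5.7},{"tx":0,"ty":0,"tz":0,"turn":-7.8},{"tx":0,"ty":0,"tz":0,"turn":-7.8}]'
python3 -c "
from h import *
s,p,M=st();print(p,np.degrees(np.arctan2(M[1,0],M[0,0])),s['grip_force'],delta([.432,.025,.0555]))"
```

```text
time: 59.2
position: [0.4777, 0.0072, 0.0984]
tool_rot: [-2.834, -1.355, 0.003]
ft_force: [-1.0, 0.4, -2.5]
grip_width: 0.573
grip_force: 29.9
time: 59.82
position: [0.4778, 0.0072, 0.0987]
tool_rot: [-2.227, -2.214, 0.002]
ft_force: [0.0, 0.1, -1.7]
grip_width: 0.571
grip_force: 29.9
[0.4778495  0.00724713 0.09869115] 89.6617793081665 29.88749384880066 [ 17.5 -45.9  43.3]
```

```bash
python3 -m crank '[{"tx":9,"ty":-22,"tz":0,"turn":0},{"tx":17,"ty":-46,"tz":20,"turn":0},{"tx":17,"ty":-46,"tz":43,"turn":0},{"tx":17,"ty":-46,"tz":43,"turn":0},{"tx":17,"ty":-46,"tz":43,"turn":0}]'
python3 cases.py wrist
python3 -c "
from h import *
s,p,M=st();print(p,np.degrees(np.arctan2(M[1,0],M[0,0])),s['grip_force'],delta([.432,.025,.028]))"
```

```text
time: 60.45
position: [0.4335, 0.0247, 0.0573]
tool_rot: [2.227, 2.215, 0.001]
ft_force: [-1.8, 0.3, -1.1]
grip_width: 0.571
grip_force: 29.9
wrist net [0.432 0.053 0.03 ] 0.94 rect 434 59 size 88 67 yaw 89.7 top [0.0559 0.0569] sat 9.0 [113. 115. 115.]
[0.43394733 0.02454174 0.057682  ] 89.7171460042527 29.888746440410614 [ 0.5 -2.  29.7]
```

```bash
python3 -m crank '[{"tx":0,"ty":0,"tz":15,"turn":0},{"tx":0,"ty":0,"tz":24,"turn":0},{"tx":0,"ty":0,"tz":29,"turn":0},{"tx":0,"ty":0,"tz":29.5,"turn":0},{"tx":0,"ty":0,"tz":29.5,"turn":0}]'
python3 -m crank '[{"tx":0,"ty":0,"tz":0,"turn":0},{"tx":0,"ty":0,"tz":0,"turn":0},{"tx":0,"ty":0,"tz":0,"turn":0},{"tx":0,"ty":0,"tz":0,"turn":0},{"tx":0,"ty":0,"tz":0,"turn":0}]' 75
python3 -m crank '[{"tx":0,"ty":0,"tz":-30,"turn":0},{"tx":0,"ty":0,"tz":-75,"turn":0},{"tx":0,"ty":0,"tz":-120,"turn":0},{"tx":0,"ty":0,"tz":-180,"turn":0},{"tx":0,"ty":40,"tz":-200,"turn":0}]' 75
python3 -m crank '[{"tx":-40,"ty":30,"tz":0,"turn":0},{"tx":-90,"ty":60,"tz":0,"turn":0},{"tx":-140,"ty":80,"tz":0,"turn":0},{"tx":-190,"ty":80,"tz":0,"turn":0},{"tx":-190,"ty":80,"tz":0,"turn":0}]'
python3 cases.py wrist top
python3 -c "
from h import *
snap('top','tend.png',(150,60,550,330),2);ctrl.get_image('side')
for q in('pull_grip','pull_pointer','cream_jar','dark_jar','beaker','tin','wash_bottle'):print(q,[(np.round(x['xyz'],3).tolist(),round(x['confidence'],2)) for x in ctrl.mark_of('top',q)[:2]+ctrl.mark_of('side',q)[:2]])"
```

```text
time: 61.18
position: [0.4323, 0.0247, 0.0277]
tool_rot: [-2.224, -2.217, 0.004]
ft_force: [-4.6, -0.0, 10.9]
grip_width: 0.574
grip_force: 29.9
time: 61.8
position: [0.433, 0.0245, 0.0274]
tool_rot: [2.226, 2.217, -0.0]
ft_force: [0.3, 0.3, -0.2]
grip_width: 0.852
grip_force: 0.0
time: 62.42
position: [0.4742, 0.0244, 0.2331]
tool_rot: [2.217, 2.207, 0.0]
ft_force: [1.0, 1.3, -0.9]
grip_width: 0.865
grip_force: 0.0
time: 63.05
position: [0.5514, -0.1718, 0.2263]
tool_rot: [-2.235, -2.207, 0.002]
ft_force: [0.2, -0.4, -0.3]
grip_width: 0.862
grip_force: 0.0
wrist net [ 0.516 -0.415 -0.003] 0.78 rect 532 -393 size 59 51 yaw 52.6 top [0.0227 0.0239] sat 169.5 [ 94. 129. 193.]
wrist net [ 0.228 -0.273  0.003] 0.59 rect 230 -263 size 101 32 yaw 4.0 top [0.0235 0.0245] sat 181.0 [ 86. 125. 194.]
wrist net [ 0.322 -0.149 -0.001] 0.58 rect 325 -143 size 101 50 yaw -15.2 top [0.0239 0.025 ] sat 91.0 [107. 145. 208.]
top net [0.468 0.187 0.003] 0.93 rect 467 189 size 98 50 yaw 89.0 top [0.027  0.0303] sat 18.0 [117. 124. 123.]
top net [0.43  0.05  0.003] 0.73 rect 430 55 size 99 50 yaw -89.1 top [0.0269 0.0306] sat 16.0 [118. 118. 118.]
top net [ 0.521 -0.416 -0.002] 0.59 rect 515 -414 size 96 52 yaw 53.0 top [0.0234 0.0271] sat 88.0 [132. 166. 222.]
top net [ 0.327 -0.145 -0.002] 0.57 rect 323 -144 size 100 50 yaw -15.7 top [0.0238 0.0272] sat 99.0 [124. 159. 220.]
pull_grip [([0.626, 0.178, 0.108], 0.63), ([0.585, 0.464, -0.001], 0.27), ([0.624, 0.185, 0.103], 0.51)]
pull_pointer [([0.596, 0.181, 0.054], 0.72), ([0.594, 0.182, 0.059], 0.61)]
cream_jar [([0.749, -0.152, -0.001], 0.78), ([0.751, -0.153, -0.001], 0.74)]
dark_jar [([0.702, -0.409, 0.001], 0.65), ([0.704, -0.41, -0.002], 0.44)]
beaker [([0.311, -0.4, -0.0], 0.76), ([0.636, 0.012, 0.065], 0.71), ([0.314, -0.401, -0.003], 0.57)]
tin [([0.588, 0.464, -0.004], 0.82)]
wash_bottle [([0.44, 0.434, -0.0], 0.68), ([0.44, 0.44, 0.002], 0.9)]
```

View pics/tend.png

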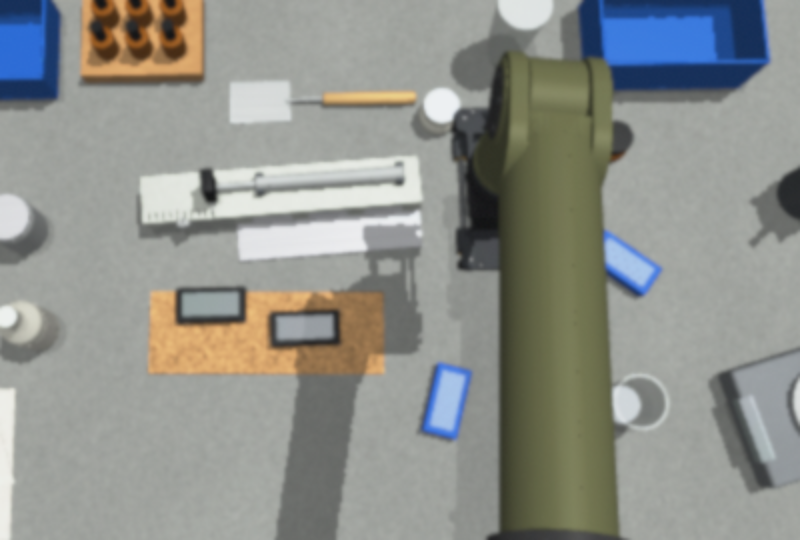

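The top view shows both cases on the mat, at crop (210,305) and (304,327). The first was knocked about 37 mm aside and now overhangs the mat's far edge, at (0.467, 0.189). I'll put it back in place. The bar is home and everything else is in its place.

```bash
python3 -m crank '[{"tx":50,"ty":-10,"tz":0,"turn":0},{"tx":105,"ty":-20,"tz":0,"turn":0},{"tx":160,"ty":-30,"tz":0,"turn":0},{"tx":215,"ty":-45,"tz":0,"turn":0},{"tx":265,"ty":-60,"tz":0,"turn":0}]' 80 30
python3 -m crank '[{"tx":50,"ty":-12,"tz":0,"turn":0},{"tx":96,"ty":-24,"tz":30,"turn":0},{"tx":96,"ty":-24,"tz":80,"turn":0},{"tx":96,"ty":-24,"tz":100,"turn":0},{"tx":96,"ty":-24,"tz":100,"turn":0}]'
python3 -m crank '[{"tx":0,"ty":0,"tz":0,"turn":0},{"tx":0,"ty":0,"tz":0,"turn":0}]'
python3 cases.py wrist; python3 -c "
from h import *
s,p,M=st();print(p,np.degrees(np.arctan2(M[1,0],M[0,0])),delta([.467,.189,.027]))"
```

```text
time: 64.68
position: [0.4926, 0.1014, 0.2276]
tool_rot: [2.224, 2.217, 0.0]
ft_force: [0.8, 0.5, 0.3]
grip_width: 0.918
grip_force: 0.0
time: 65.3
position: [0.4692, 0.1945, 0.1265]
tool_rot: [-2.225, -2.215, 0.003]
ft_force: [-0.3, 0.2, -0.4]
grip_width: 0.917
grip_force: 0.0
time: 65.55
position: [0.4709, 0.1954, 0.1289]
tool_rot: [2.226, 2.215, 0.003]
ft_force: [0.8, -0.3, -0.9]
grip_width: 0.916
grip_force: 0.0
wrist net [ 0.468  0.194 -0.002] 0.87 rect 467 188 size 100 51 yaw -88.7 top [0.0261 0.027 ] sat 7.0 [125. 125. 126.]
wrist net [ 0.43   0.052 -0.002] 0.87 rect 431 66 size 55 50 yaw -88.2 top [0.0261 0.0269] sat 14.0 [126. 131. 128.]
[0.47053699 0.19533519 0.12844213] 89.72921433420412 [ -6.4  -3.7 101.4]
```

```bash
python3 -m crank '[{"tx":-6,"ty":-3.5,"tz":40,"turn":-0.1},{"tx":-6,"ty":-3.5,"tz":80,"turn":-0.2},{"tx":-6,"ty":-3.5,"tz":101,"turn":-0.2},{"tx":-6,"ty":-3.5,"tz":101,"turn":-0.2},{"tx":-6,"ty":-3.5,"tz":101,"turn":-0.2}]' 80 30
python3 -m crank '[{"tx":0,"ty":0,"tz":0,"turn":0},{"tx":0,"ty":0,"tz":0,"turn":0},{"tx":0,"ty":0,"tz":0,"turn":0},{"tx":0,"ty":0,"tz":0,"turn":0},{"tx":0,"ty":0,"tz":0,"turn":0}]' 40 30
python3 -m crank '[{"tx":0,"ty":0,"tz":-10,"turn":0},{"tx":0,"ty":-12,"tz":-15,"turn":0},{"tx":0,"ty":-26,"tz":-15,"turn":0},{"tx":0,"ty":-39,"tz":-15,"turn":0},{"tx":0,"ty":-39,"tz":-15,"turn":0}]'
python3 -m crank '[{"tx":0,"ty":0,"tz":8,"turn":0},{"tx":0,"ty":0,"tz":14,"turn":0},{"tx":0,"ty":0,"tz":15,"turn":0},{"tx":0,"ty":0,"tz":15,"turn":0}]'
python3 -m crank '[{"tx":0,"ty":0,"tz":0,"turn":0},{"tx":0,"ty":0,"tz":0,"turn":0},{"tx":0,"ty":0,"tz":0,"turn":0},{"tx":0,"ty":0,"tz":0,"turn":0},{"tx":0,"ty":0,"tz":0,"turn":0}]' 75
```

```text
time: 66.28
position: [0.4671, 0.1899, 0.0276]
tool_rot: [2.206, 2.236, 0.003]
ft_force: [1.1, -0.4, 0.5]
grip_width: 0.918
grip_force: 0.0
time: 66.9
position: [0.4665, 0.1895, 0.0266]
tool_rot: [2.206, 2.236, 0.001]
ft_force: [0.5, 0.2, 1.9]
grip_width: 0.571
grip_force: 30.0
time: 67.53
position: [0.4256, 0.1885, 0.0411]
tool_rot: [2.204, 2.237, -0.003]
ft_force: [0.2, -0.2, -1.5]
grip_width: 0.573
grip_force: 30.0
time: 68.03
position: [0.4274, 0.1888, 0.0265]
tool_rot: [-2.207, -2.236, 0.002]
ft_force: [-2.2, -2.2, 6.5]
grip_width: 0.574
grip_force: 30.0
time: 68.65
position: [0.4271, 0.1889, 0.0263]
tool_rot: [-2.206, -2.237, 0.0]
ft_force: [-0.0, -0.8, -0.9]
grip_width: 0.857
grip_force: 0.0
```

Released. I raise the arm, move it clear and check finally.

```bash
python3 -m crank '[{"tx":0,"ty":0,"tz":-30,"turn":0},{"tx":0,"ty":0,"tz":-80,"turn":0},{"tx":0,"ty":0,"tz":-130,"turn":0},{"tx":0,"ty":0,"tz":-190,"turn":0},{"tx":-30,"ty":40,"tz":-210,"turn":0}]' 75
python3 -m crank '[{"tx":-50,"ty":20,"tz":0,"turn":0},{"tx":-110,"ty":40,"tz":0,"turn":0},{"tx":-170,"ty":60,"tz":0,"turn":0},{"tx":-230,"ty":80,"tz":0,"turn":0},{"tx":-280,"ty":80,"tz":0,"turn":0}]'
python3 -m crank '[{"tx":-40,"ty":0,"tz":0,"turn":0},{"tx":-40,"ty":0,"tz":0,"turn":0},{"tx":-40,"ty":0,"tz":0,"turn":0}]'
python3 cases.py top
python3 -c "
from h import *
im,d=ctrl.get_image('side');print(st()[1])
print([(np.round(x['xyz'],3).tolist(),round(x['confidence'],2)) for q in('case_a','pull_pointer','spatula') for x in ctrl.mark_of('side',q)[:6]])"
```

```text
time: 69.28
position: [0.468, 0.1633, 0.2426]
tool_rot: [2.19, 2.234, 0.007]
ft_force: [1.3, 0.7, 0.5]
grip_width: 0.864
grip_force: 0.0
time: 69.9
position: [0.552, -0.122, 0.236]
tool_rot: [-2.207, -2.235, -0.001]
ft_force: [0.1, 0.6, 0.1]
grip_width: 0.858
grip_force: 0.0
time: 70.28
position: [0.5519, -0.1583, 0.2363]
tool_rot: [-2.205, -2.237, -0.001]
ft_force: [0.4, 0.1, 0.6]
grip_width: 0.86
grip_force: 0.0
top net [0.431 0.185 0.004] 0.81 rect 426 189 size 98 51 yaw -89.4 top [0.0269 0.0303] sat 18.0 [121. 123. 120.]
top net [ 0.523 -0.418 -0.002] 0.75 rect 516 -412 size 99 51 yaw 51.3 top [0.0236 0.0274] sat 87.0 [131. 166. 222.]
top net [0.431 0.049 0.003] 0.61 rect 430 55 size 99 50 yaw -88.8 top [0.0271 0.0305] sat 16.0 [115. 115. 115.]
[ 0.55210662 -0.15748748  0.23661304]
[([0.23, -0.276, 0.002], 0.95), ([0.432, 0.054, 0.004], 0.74), ([0.517, -0.415, 0.002], 0.7), ([0.428, 0.19, 0.001], 0.6), ([0.602, -0.06, 0.008], 0.56), ([0.325, -0.146, 0.001], 0.55), ([0.596, 0.015, 0.01], 0.72), ([0.597, 0.182, 0.058], 0.5), ([0.781, 0.021, 0.001], 0.75), ([0.596, 0.016, 0.013], 0.47)]
```

Both cases lie flat on the mat, the bar is home and the arm is clear.

```bash
python3 -c "
from bench import ctrl
print(ctrl.close_job())"
```

```text
the job is handed in; nothing more can be done
None
```

The job is handed in: I made both strokes at the clip (lanes empty, then both cases seated), each held about 2.5 s and brought home, and the two black cases (no third was there) now lie flat on the mat with everything else left in place; I set the clip stop from measured bar travel (42.3–42.4 mm against a measured 42.6–42.7 mm), because the gripper hid the clip at the hold.

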